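Load and cover the corn warmer

ROBOT

A 6-joint arm with a two-finger parallel gripper is mounted at the origin on the work surface. World frame = base frame: x ahead of the robot, y to its left, z up, the work surface at z = 0. Lengths are in m, angles in degrees, forces in N, time in s.
With the tool pointing down it reaches from about 0.4 to 0.825 m from the base axis. Payload 7 kg.
Tool frame: the origin (TCP) lies at the very end of the fingers, on their centre line; the grasp point (between the pads) lies 19 mm behind it (hold_point_z is the distance from the TCP to the grasp point, in m); x points along the fingers, y is the direction in which the jaws open and shut, and the axes are right-handed (so a half turn about x gives the same grasp; the last joint's range is limited). The gripper opens to 88 mm and grips with 3 to 60 N. Pads are 19 mm wide; open, the fingers measure 130 mm over their backs; the gripper's body (78 mm by 193 mm) begins 47 mm behind the grasp point.
Start: joints at [-55.342, 20.546, 0.682, 0, -70.136, -16.507], TCP at [0.21, -0.641, 0.227] pointing down, gripper open.
Joint ranges: [-176.03, 176.03], [-82.01, 121.73], [-58.28, 71.71], [-173.87, 95.51], [-174.79, -0.11], [-173.66, 173.66]. Speed limits (degrees/s): [136.94, 136.94, 172.46, 180, 180, 180].

INTERFACE

Orientations are given as [roll, pitch, yaw] about the fixed x, y, z axes, in that order (R = Rz(yaw) Ry(pitch) Rx(roll)).
In Python, from plant import * gives the robot as it stands.
- The arm moves only by the shell command python3 -m crank 'ROWS'. ROWS is a JSON object of lists of equal length, an entry for each row: "delta_pos": the shift along the tool's x, y, z in m, a list of three; "turn": the turn, a rotation vector about the tool's x, y, z in degrees, a list of three; "grip": the opening, from 0 (shut) to 1 (fully open). A call has 1 to 12 rows; each row is the pose to reach, as a shift and turn from the pose commanded when the call began, along the tool's axes at that moment; what a row does not reach only later rows make up. A row lasts 1/12 s, in which the tool goes at most 41.7 mm and 7.16 degrees, less where a joint would pass 70% of its speed; a pose out of reach is approached as far as the arm can. A call with a gripper value outside its range is refused whole. The fingers move at their own pace and stop on an object; the grip force is fixed at half the most. Time passes only in rows, so rows that repeat a pose let the fingers close. It gives the time, the measured TCP pose, the force and the opening at its end, in the units of the state.
- get_obs(): the state, without advancing time (a new reading comes with each control period).
- snapshot(name): name is "scene" or "side" or "wrist"; returns a dict with "pixels" (384x512x3 uint8, blue, green, red), "range_z" (384x512 float32, m along the optical axis (not along the pixel's ray), 0 where there is no reading), "camera_matrix" (3x3 intrinsics, pixels), "eye" and "rotation" of the camera in the world. Camera axes: x right, y up, looking along -z (the intrinsics and any distortion apply to the point x, -y, -z); pixel columns grow to the right and rows downward; lengths in m; the calibration is good to about 2 mm. A picture is of the moment at which its call begins.
- close_job(): hands the job in, once; it reports no verdict.
The state is a dict: "clock": time; "joint_pos": joint angles; "qvel": joint speeds; "tau": joint torques, N m; "tool_pos": TCP position; "orientation": TCP orientation; "force": force on the tool from outside, world axes, zero at the start; "moment": the same for the moment, N m; "opening": finger opening in m.
Only numpy, scipy, OpenCV 4.12 (cv2) and the standard library are available. Lean on these libraries where they do the work, as an engineer would, in place of code of your own. Each camera call takes 0.05 s, during which the arm holds its last target. There are 200 camera calls.

TASK

Get the corn warmer ready for serving: first slide its control all the way to the off end (the right-hand end as the robot sees it), then lay every loose corn cob flat in the steel tray, side by side and not on top of each other. Put the cover on and push it straight down until both side hooks have clicked over its edges, and only then slide the control until its grip lines up with the small metal pointer beside the track. Do not knock over or push away the other things on the stall.

Things in the scene. Friction and masses are not known exactly. Their poses are not given: they have to be found in the camera images.
- warmer: The fixed warmer: an open steel tray with a control panel on its near (-x) side. Origin on the table under the tray's centre; z up, x away from the panel, y to the left. Tray inside 150 (x) by 158 mm (y), floor 6 mm and rim 56 mm above the table, walls 4 mm. Outside the middle of each y wall stands a springy hook. The slider's track runs along y at x = -125 mm on a housing 40 x 130 x 14 mm.
- hook_left (a joint): Bend of the grey hook (30 mm wide) on the warmer's +y side, rad: 0 at rest, grows outward, about 0.07 (5 N sideways) as the cover passes, back to 0 once clicked. Its nose reaches in to y = 86 mm; the nose's flat underside is 63.5 mm above the table, and a slope leads in from its top at 82 mm.
- hook_right (a joint): The same for the like hook on the warmer's -y side (nose at y = -86 mm).
- slider (a joint): Position of the warmer's control, m: 0 = off (end stop at the -y end of the track), 0.080 = the +y end; it slides to the warmer's +y and stays where it is left (about 1.5 N of friction).
- slider_top (a point): Centre of the top face of the control's black grip: a block 28 mm (x) by 20 mm (y) and 40 mm high, its top 54.5 mm above the table. Axes as the warmer's.
- mark_top (a point): Top of the pointer: a small upright aluminium tab 12 mm (x) by 5 mm (y) by 18 mm high that stands just in front (-x) of the slider's housing, beside the track; its y along the track is where the grip's centre must be set. Axes as the warmer's.
- cover_handle (a point): Centre of the cover's handle, a black block 70 (x) by 18 (y) by 38 mm high in the middle of the plate; 19 mm above the plate's top, 43 mm above the lips' lower edges. Seated on the tray's rim it is 81 mm above the table, over the warmer's origin, the cover's x along the warmer's x (either way round). The cover weighs about 0.25 kg; pushing it home takes some 12 to 22 N.
- cover_edge_a (a point): The cover: an aluminium plate 172 (x) by 180 (y) by 6 mm with a lip 18 mm deep, 140 mm long under each x edge (inner faces at x = +-82 mm) that goes down outside the tray's x walls; it starts right way up on its lips. This point: middle of its +y edge, on the plate's top, 88 mm from the centre; 62 mm above the table when seated. Both y edges go under the hooks.
- cover_edge_b (a point): Middle of the cover's -y edge, on the plate's top, likewise.
- cob1_mid (a point): Centre of a corn cob piece (one of up to four alike; None from the start if absent): yellow, eight-sided round, 38 mm across and 66 mm long, about 90 g, lying on the table; its x runs along the cob.
- cob2_mid (a point): Centre of a corn cob piece like cob1: yellow, eight-sided round, 38 mm across and 66 mm long, about 90 g, lying on the table; its x runs along the cob.
- cob3_mid (a point): Centre of a corn cob piece like cob1: yellow, eight-sided round, 38 mm across and 66 mm long, about 90 g, lying on the table; its x runs along the cob.
- cob4_mid (a point): Centre of a corn cob piece like cob1: yellow, eight-sided round, 38 mm across and 66 mm long, about 90 g, lying on the table; its x runs along the cob.
- shaker: Bystander, to be left alone: a steel salt shaker, 48 mm across, 72 mm high. Origin under its centre.
- dip_pot: Bystander, to be left alone: a small white open dip pot, 56 mm across, 30 mm high. Origin under its centre.
- sauce: Bystander, to be left alone: a red squeeze bottle, 60 mm across, 170 mm high. Origin under its centre.
- tongs: Bystander, to be left alone: steel tongs lying flat, 240 mm long. Origin under its centre.
- cups: Bystander, to be left alone: a stack of white cups, about 78 mm across, 100 mm high. Origin under its centre.
Not all that is in view belongs to the job. Leave any black or turquoise look-alike of the part that bears cob4_mid alone.

How it is judged (in metres and radians):
On the way, in this order (a step that is already met when the one before it is completed fails the run):
1. the control is slid fully to off (value of joint slider below 0.005 m), for 0.2 s.
2. every cob lies in the tray (x of cob1_mid in the frame of warmer between -0.075 and 0.075 m and y of cob1_mid in the frame of warmer between -0.079 and 0.079 m and z of cob1_mid in the frame of warmer between 0 and 0.034 m and x of cob2_mid in the frame of warmer between -0.075 and 0.075 m and y of cob2_mid in the frame of warmer between -0.079 and 0.079 m and z of cob2_mid in the frame of warmer between 0 and 0.034 m and x of cob3_mid in the frame of warmer between -0.075 and 0.075 m and y of cob3_mid in the frame of warmer between -0.079 and 0.079 m and z of cob3_mid in the frame of warmer between 0 and 0.034 m and x of cob4_mid in the frame of warmer between -0.075 and 0.075 m and y of cob4_mid in the frame of warmer between -0.079 and 0.079 m and z of cob4_mid in the frame of warmer between 0 and 0.034 m), for 0.2 s.
3. the cover is down on the rim and both hooks have clicked over it (all of step 2 and z of each of cover_edge_a, cover_edge_b in the frame of warmer below 0.0645 m and value of joint each of hook_left, hook_right below 0.025 rad and horizontal distance between cover_handle and warmer below 0.01 m and angle between the x axis of cover_handle and the x axis of warmer, either way round below 0.08 rad), for 0.2 s.
4. the control's grip is level with the pointer (y of slider_top in the frame of mark_top between -0.005 and 0.005 m), for 0.2 s.
At the end, for the whole second after the job is handed in: Every cob present lies in the tray (centre under 34 mm above the table); the cover is seated (both hooked edges under 64.5 mm, within 10 mm and 0.08 rad of the tray), both hooks sprung back (under 0.025 rad); the grip is within 5 mm of the pointer along the track (all of step 3 and all of step 4); the robot touches nothing.
It fails at once if one of the other things on the stall is pushed more than 8 cm away (distance of any of shaker, dip_pot, sauce, tongs, cups from where it was at the start of the episode above 0.08 m).
It fails at once if one of the other things on the stall is knocked over (angle between any of shaker, dip_pot, sauce, tongs, cups's own z axis and vertical above 0.7 rad).
Of cob1, cob2, cob3, cob4 only 2 to 4 are there at a start; the rules pass over those that are not, and their reading is None.
At some moment in a run one of cob1, cob2, cob3, cob4 may be knocked a few centimetres aside while the robot is not near it.
Once in a run the grip may slacken for a moment while it holds something.
It also fails if it takes over 210 s, if anything falls off the work surface, if the arm or the gripper's body presses on something with over 40 N, if the wrist force passes 120 N, or if a joint passes its speed limit or range.

## Working session

There is one attempt and no reset: what is moved stays moved. The work goes in short steps, Python scripts to look and compute and a shell command to move; the robot and the scene stay as the last step left them, time stands still between calls to the robot, and variables do not carry over. Pictures are saved under pics/ and viewed, about 12 in all and at most 16, crops included, and the job is handed in when it is done.

```bash
mkdir -p pics; ls
cat > h.py <<'E'
from plant import *
import numpy as np, cv2
from scipy.spatial.transform import Rotation as R
def shot(cam,fn=None):
    s=snapshot(cam)
    np.savez('/tmp/%s.npz'%cam,**{k:np.array(v) for k,v in s.items()})
    if fn: cv2.imwrite('pics/'+fn,np.array(s['pixels']))
    return s
def load(cam): return dict(np.load('/tmp/%s.npz'%cam))
def cloud(s):
    K=np.array(s['camera_matrix']);z=np.array(s['range_z'])
    v,u=np.mgrid[0:z.shape[0],0:z.shape[1]]
    p=np.stack([(u-K[0,2])/K[0,0]*z,-(v-K[1,2])/K[1,1]*z,-z],-1)
    P=p@np.array(s['rotation']).T+np.array(s['eye'])
    P[z==0]=np.nan
    return P
def ray(s,u,v,h):
    K=np.array(s['camera_matrix']);d=np.array(s['rotation'])@np.array([(u-K[0,2])/K[0,0],-(v-K[1,2])/K[1,1],-1])
    e=np.array(s['eye']);return e+d*(h-e[2])/d[2]
E
python3 - <<'E'
from h import *
print(get_obs())
for c in ['scene','side','wrist']:
    s=shot(c,c+'0.png'); print(c,{k:v for k,v in s.items() if k not in('pixels','range_z')})
a=[cv2.imread('pics/%s0.png'%c) for c in['scene','side']]
E
```

```text
pics
{'clock': 0.0, 'joint_pos': array([-5.53408978e+01,  2.05916960e+01,  6.32090412e-01, -2.19137836e-02,
       -7.01362523e+01, -1.65079105e+01]), 'qvel': array([-0.0038929 , -0.01370799,  0.03583834, -0.12767957, -0.02262237,
       -0.06176959]), 'tau': array([ 2.50460238e-03, -5.82711482e+01,  2.93062466e+01,  6.99718729e+00,
        6.91790512e-03, -9.12208907e-05]), 'tool_pos': array([ 0.21010996, -0.64092627,  0.22560133]), 'orientation': array([ 94.38101474,  89.90195282, 112.52474324]), 'force': array([0.36066333, 0.55034658, 0.27725094]), 'moment': array([-0.06888879, -0.00350044,  0.04393656]), 'opening': 0.08746890266117326}
scene {'camera_matrix': array([[470.80127623,   0.        , 250.71569919],
       [  0.        , 470.80127623, 190.89997703],
       [  0.        ,   0.        ,   1.        ]]), 'eye': array([ 1.06739864, -0.75304239,  1.30015876]), 'rotation': array([36.09116684,  0.86247413, 33.8502445 ])}
side {'camera_matrix': array([[371.98455   ,   0.        , 259.81112661],
       [  0.        , 371.98455   , 190.57383642],
       [  0.        ,   0.        ,   1.        ]]), 'eye': array([0.07688309, 0.99641712, 0.92568278]), 'rotation': array([  51.95690779,   -0.54846818, -153.65150982])}
wrist {'camera_matrix': array([[332.86229939,   0.        , 259.29809017],
       [  0.        , 332.86229939, 189.73342533],
       [  0.        ,   0.        ,   1.        ]]), 'eye': array([ 0.13652934, -0.66505379,  0.38388585]), 'rotation': array([-1.63555134e+01, -7.51243131e-02,  1.08171877e+02])}
```

Rotation is rpy; fix that and view the two overview pictures.

```bash
sed -i "s/^def cloud/def RM(s): return R.from_euler('xyz',np.array(s['rotation']),degrees=True).as_matrix()\ndef cloud/; s/np.array(s\['rotation'\]).T/RM(s).T/; s/d=np.array(s\['rotation'\])@/d=RM(s)@/" h.py; cat h.py | grep RM
python3 - <<'E'
from h import *
for c in['scene','side']:
    i=load(c)['pixels']; cv2.imwrite('pics/%s0b.png'%c,cv2.resize(i,(800,600),interpolation=cv2.INTER_CUBIC))
    P=cloud(load(c)); print(np.nanpercentile(P[...,2],[1,10,30,50,90]))
E
```

```text
def RM(s): return R.from_euler('xyz',np.array(s['rotation']),degrees=True).as_matrix()
    P=p@RM(s).T+np.array(s['eye'])
    K=np.array(s['camera_matrix']);d=RM(s)@np.array([(u-K[0,2])/K[0,0],-(v-K[1,2])/K[1,1],-1])
[-0.75712655 -0.74372423 -0.0029343   0.00184172  0.23438981]
[-7.49206185e-01 -1.58625934e-01 -2.74386568e-04  3.53829778e-03
  4.33076409e-01]
```

View pics/scene0b.png

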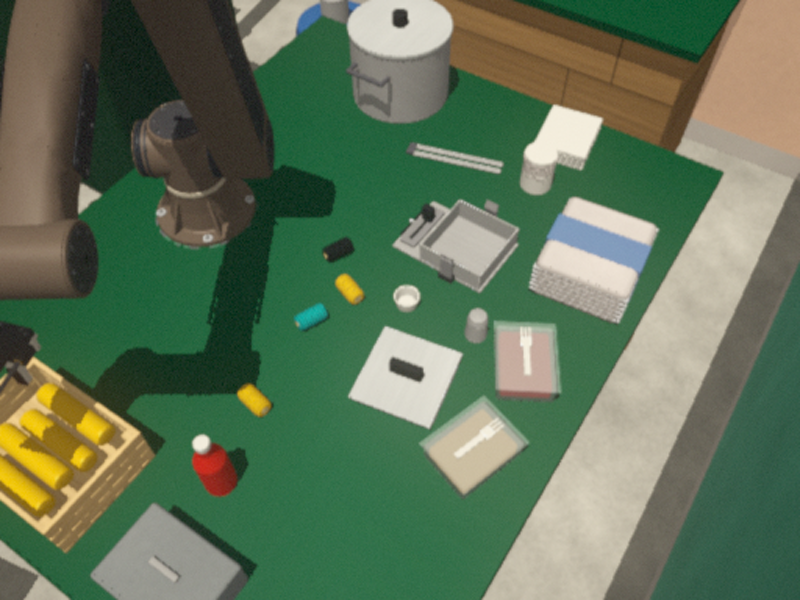

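View pics/side0b.png

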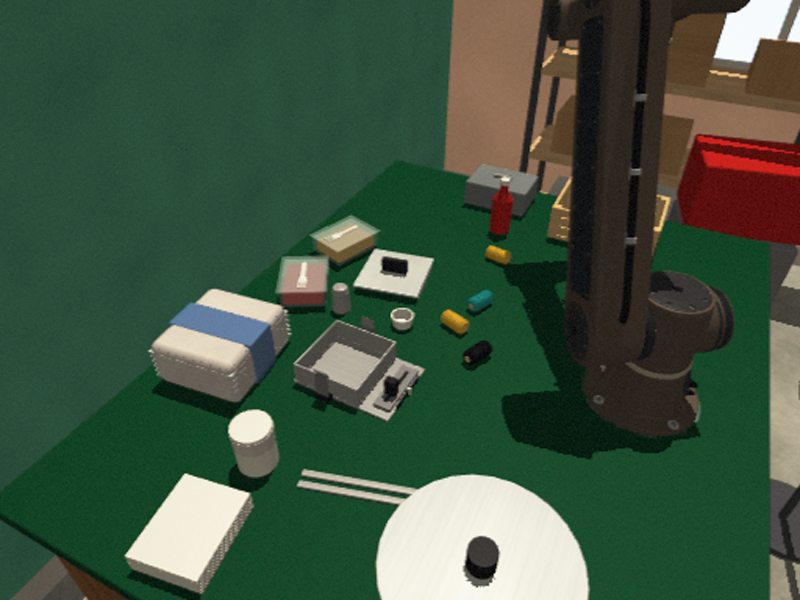

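Two yellow loose cobs are visible: scene (349,289) and (254,400) in the 800 px picture. There are black and turquoise decoys at (338,249) and (311,316). The warmer is at (468,243), the cover at (405,375) and the dip pot at (407,298). Next, the measurements.

```bash
cat >> h.py <<'E'
def blobs(s,mask,zr,minpx=25):
    P=cloud(s);m=mask&(P[...,2]>zr[0])&(P[...,2]<zr[1])
    n,l,st,c=cv2.connectedComponentsWithStats(m.astype(np.uint8))
    out=[]
    for i in range(1,n):
        if st[i,4]>=minpx: out.append((c[i].round(0),P[l==i]))
    return out
def yellow(s):
    h=cv2.cvtColor(s['pixels'],cv2.COLOR_BGR2HSV);return (h[...,0]>15)&(h[...,0]<35)&(h[...,1]>150)&(h[...,2]>60)
def ortho(s,x0,x1,y0,y1,h,res=0.0005):
    # image of plane z=h; rows go -x down, columns go -y right
    W=int((y1-y0)/res);H=int((x1-x0)/res)
    K=np.array(s['camera_matrix']);r,c=np.mgrid[0:H,0:W]
    p=np.stack([x1-r*res,y1-c*res,np.full(r.shape,h)],-1)-np.array(s['eye'])
    q=p@RM(s);u=K[0,2]+K[0,0]*q[...,0]/-q[...,2];v=K[1,2]-K[1,1]*q[...,1]/-q[...,2]
    return cv2.remap(np.array(s['pixels']),u.astype(np.float32),v.astype(np.float32),cv2.INTER_CUBIC)
E
python3 - <<'E'
from h import *
for c in['scene','side']:
    s=load(c);P=cloud(s)
    print(c)
    for b,p in blobs(s,yellow(s),(0.005,0.06)):
        xy=p[:,:2]; r=cv2.minAreaRect(xy.astype(np.float32)*1000)
        print('yel',b,len(p),p.mean(0).round(3),p[:,2].max().round(3),np.round(r[0]),np.round(r[1]),round(r[2]))
    near=(P[...,0]>.2)&(P[...,0]<1.1)&(abs(P[...,1])<.9)
    for b,p in blobs(s,near,(0.012,0.3),60):
        r=cv2.minAreaRect(p[:,:2].astype(np.float32)*1000)
        print('obj',b,len(p),p.mean(0).round(3),p[:,2].max().round(3),np.round(r[0]),np.round(r[1]),round(r[2]))
E
```

```text
scene
yel [223. 184.] 194 [ 0.442 -0.023  0.032] 0.046 [440. -19.] [35. 69.] 70
yel [162. 255.] 252 [ 0.444 -0.344  0.032] 0.044 [ 442. -342.] [42. 69.] 73
yel [ 42. 289.] 281 [ 0.232 -0.624  0.046] 0.06 [ 206. -613.] [ 49. 166.] 89
yel [ 19. 316.] 253 [ 0.245 -0.715  0.048] 0.06 [ 204. -715.] [169.  47.] 0
yel [ 20. 302.] 32 [ 0.189 -0.685  0.01 ] 0.014 [ 188. -685.] [113.   2.] 0
obj [269.  44.] 2124 [0.245 0.572 0.143] 0.222 [243. 596.] [286.  85.] 90
obj [357.  93.] 1604 [0.627 0.605 0.054] 0.109 [624. 615.] [139. 307.] 8
obj [379. 165.] 4184 [0.856 0.284 0.098] 0.122 [850. 316.] [207. 228.] 6
obj [293. 152.] 1573 [0.568 0.225 0.037] 0.087 [558. 226.] [200. 239.] 89
obj [216. 159.] 185 [0.355 0.053 0.031] 0.045 [351.  57.] [68. 37.] 70
obj [223. 184.] 206 [ 0.442 -0.023  0.032] 0.046 [439. -19.] [36. 71.] 70
obj [260. 189.] 137 [0.555 0.03  0.025] 0.038 [557.  29.] [54. 53.] 72
obj [198. 202.] 215 [ 0.417 -0.127  0.032] 0.044 [ 413. -123.] [67. 39.] 65
obj [305. 207.] 238 [0.724 0.034 0.052] 0.078 [723.  39.] [41. 40.] 61
obj [336. 230.] 1999 [0.849 0.012 0.053] 0.066 [844.  21.]
[... 1116 characters left out ...]
 0.056 0.047] 0.074 [719.  51.] [41. 40.] 12
obj [307. 192.] 138 [ 0.412 -0.111  0.029] 0.041 [ 412. -117.] [69. 33.] 66
obj [257. 202.] 115 [0.559 0.03  0.023] 0.034 [560.  30.] [49. 56.] 27
obj [290. 205.] 163 [ 0.438 -0.008  0.029] 0.04 [441. -14.] [34. 68.] 70
obj [220. 230.] 1408 [0.595 0.233 0.039] 0.085 [597. 230.] [196. 162.] 89
obj [305. 225.] 183 [0.35  0.07  0.029] 0.042 [352.  62.] [68. 37.] 65
obj [252. 248.] 384 [0.467 0.242 0.023] 0.058 [464. 233.] [130.  52.] 88
obj [162. 282.] 1011 [0.611 0.52  0.077] 0.105 [622. 509.] [77. 78.] 19
obj [121. 340.] 3470 [0.614 0.689 0.039] 0.047 [622. 681.] [133. 163.] 8
obj [268. 343.] 3053 [0.236 0.62  0.212] 0.216 [243. 607.] [ 85. 215.] 0
```

Run:
```python
from h import *
s=load('scene');t=load('side')
def g(im,x1,y1,res):
    for k in range(0,im.shape[0],40):
        cv2.putText(im,'%.2f'%(x1-k*res),(0,k+4),0,.3,(0,0,255),1); cv2.line(im,(25,k),(32,k),(0,0,255),1)
    for k in range(0,im.shape[1],40):
        cv2.putText(im,'%.2f'%(y1-k*res),(k-10,8),0,.3,(0,0,255),1); cv2.line(im,(k,10),(k,16),(0,0,255),1)
    return im
A=[g(ortho(c,0.41,0.71,0.08,0.36,0.055,0.00075),0.71,0.36,.00075) for c in (s,t)]
B=[g(ortho(c,0.53,0.79,-.26,-0.0,0.062 if i==0 else .024,0.00075),0.79,0,.00075)[:200] for i,c in enumerate((s,s))]
h=max(A[0].shape[0],0)
B=[cv2.copyMakeBorder(b[:,:373],0,0,0,max(0,373-b.shape[1]),cv2.BORDER_CONSTANT) for b in B]
im=np.vstack([np.hstack(A),np.hstack(B)]);print(im.shape)
cv2.imwrite('pics/o1.png',im)
# tray rim fit
for c in (s,t):
    P=cloud(c);m=(P[...,2]>.05)&(P[...,2]<.062)&(P[...,0]>.45)&(P[...,0]<.74)&(P[...,1]>.1)&(P[...,1]<.35)
    p=P[m];print(len(p),p.mean(0),np.percentile(p[:,0],[1,5,20,50,80,95,99]).round(3),np.percentile(p[:,1],[1,5,50,95,99]).round(3))
    m=(P[...,2]>.015)&(P[...,2]<.033)&(P[...,0]>.55)&(P[...,0]<.77)&(P[...,1]>-.25)&(P[...,1]<-.02)
    p=P[m];print('plate',cv2.minAreaRect(p[:,:2].astype(np.float32)*1000),np.median(p[:,2]))
    m=(P[...,2]>.052)&(P[...,2]<.075)&(P[...,0]>.55)&(P[...,0]<.77)&(P[...,1]>-.25)&(P[...,1]<-.02)
    p=P[m];print('handle',cv2.minAreaRect(p[:,:2].astype(np.float32)*1000),np.median(p[:,2]))
```

```text
(600, 746, 3)
347 [0.58430477 0.22947556 0.055534  ] [0.46  0.472 0.518 0.588 0.666 0.673 0.674] [0.129 0.137 0.245 0.311 0.321]
plate ((659.1624145507812, -131.64361572265625), (174.75779724121094, 183.66514587402344), 10.892058372497559) 0.025457637127148436
handle ((661.009765625, -132.46885681152344), (68.96017456054688, 20.033641815185547), 10.041647911071777) 0.06164757957295752
368 [0.58027658 0.23294766 0.0546856 ] [0.46  0.469 0.518 0.579 0.669 0.674 0.676] [0.135 0.145 0.248 0.318 0.324]
plate ((661.9828491210938, -129.264404296875), (172.46353149414062, 186.98692321777344), 10.638246536254883) 0.024504587278564638
handle ((661.093505859375, -126.53701782226562), (67.34906768798828, 24.313323974609375), 7.183553218841553) 0.0607236264024521
```

View pics/o1.png

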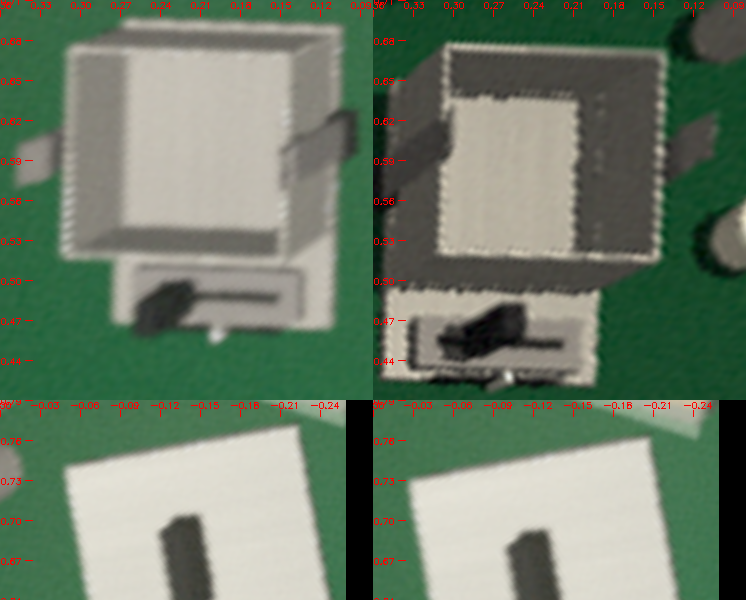

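```bash
cat >> h.py <<'E'
def tgt(a):
    a=np.radians(a);y=np.array([np.cos(a),np.sin(a),0]);x=np.array([0,0,-1.]);return np.stack([x,y,np.cross(x,y)],1)
def go(p,a,p0=None,a0=None):
    """tool-axes shift and turn from here (or from pose p0,a0) to TCP p with jaw axis at a deg (mod 180)"""
    o=get_obs();M=R.from_euler('xyz',o['orientation'],degrees=True).as_matrix()
    if a0 is not None: M=tgt(a0)
    q=np.array(o['tool_pos'] if p0 is None else p0)
    best=min((R.from_matrix(M.T@tgt(b)) for b in (a,a+180)),key=lambda r:r.magnitude())
    print('d',(M.T@(np.array(p)-q)).round(4),'turn',best.as_rotvec(degrees=True).round(2),'| at',q.round(4),'jaw',np.degrees(np.arctan2(M[1,1],M[0,1])).round(2),'tilt',M[2,:2-0].round(3),'op',round(o['opening'],4),'F',np.round(o['force'],1),'t',round(o['clock'],2))
def show(): go(get_obs()['tool_pos'],90)
E
python3 -c "
from h import *
go([.46,.23,.36],90)"
```

```text
d [-0.1333  0.7501  0.5087] turn [18.15 -0.02 -0.07] | at [ 0.2101 -0.6411  0.2259] jaw 108.15 tilt [-1.     0.001] op 0.0873 F [-0.7 -0.5  0.3] t 0.15
```

```bash
python3 -c "
from h import *
go([.5,-.2,.36],90)
print('tool axes',R.from_euler('xyz',get_obs()['orientation'],degrees=True).as_matrix().round(3))"
```

```text
d [-0.1338  0.329   0.4128] turn [18.15 -0.02 -0.07] | at [ 0.2101 -0.6411  0.2259] jaw 108.15 tilt [-1.     0.001] op 0.0873 F [-0.7 -0.5  0.3] t 0.15
tool axes [[-0.001 -0.311  0.95 ]
 [ 0.001  0.95   0.311]
 [-1.     0.001 -0.   ]]
```

```bash
python3 -m crank '{"delta_pos":[[-0.08,0.0,0.0],[-0.12,0.05,0.06],[-0.134,0.329,0.413],[-0.134,0.329,0.413],[-0.134,0.329,0.413],[-0.134,0.329,0.413],[-0.134,0.329,0.413],[-0.134,0.329,0.413],[-0.134,0.329,0.413],[-0.134,0.329,0.413],[-0.134,0.329,0.413],[-0.134,0.329,0.413]],"turn":[[0,0,0],[5,0,0],[18,0,0],[18,0,0],[18,0,0],[18,0,0],[18,0,0],[18,0,0],[18,0,0],[18,0,0],[18,0,0],[18,0,0]],"grip":[1,1,1,1,1,1,1,1,1,1,1,1]}'
python3 -c "
from h import *
go([.46,.23,.36],90)"
```

```text
clock: 1.15
tool_pos: [0.4532, -0.2703, 0.3501]
orientation: [5.5, 90.0, 5.6]
force: [1.4, -0.3, -0.6]
opening: 0.0872
d [-0.0099  0.5003  0.0082] turn [ 0.15  0.02 -0.  ] | at [ 0.4532 -0.2703  0.3501] jaw 90.15 tilt [-1.  0.] op 0.0872 F [ 1.4 -0.3 -0.6] t 1.15
```

```bash
python3 -m crank '{"delta_pos":[[-0.01,0.5,0.008],[-0.01,0.5,0.008],[-0.01,0.5,0.008],[-0.01,0.5,0.008],[-0.01,0.5,0.008],[-0.01,0.5,0.008],[-0.01,0.5,0.008],[-0.01,0.5,0.008],[-0.01,0.5,0.008],[-0.01,0.5,0.008],[-0.01,0.5,0.008],[-0.01,0.5,0.008]],"turn":[[0,0,0],[0,0,0],[0,0,0],[0,0,0],[0,0,0],[0,0,0],[0,0,0],[0,0,0],[0,0,0],[0,0,0],[0,0,0],[0,0,0]],"grip":[1,1,1,1,1,1,1,1,1,1,1,1]}'
python3 - <<'E'
from h import *
show()
s=shot('wrist');c=shot('scene');d=shot('side')
for c_ in (c,d):
  for b,p in blobs(c_,yellow(c_),(0.005,0.06)):
    r=cv2.minAreaRect(p[:,:2].astype(np.float32)*1000);print('yel',b,len(p),p.mean(0).round(3),np.round(r[0]),np.round(r[1]),round(r[2]))
cv2.imwrite('pics/w1.png',np.hstack([cv2.resize(s['pixels'],(800,600))]))
A=ortho(s,0.41,0.71,0.08,0.36,0.055,0.0006)
print(s['eye'],s['rotation'])
E
```

```text
clock: 2.15
tool_pos: [0.4586, 0.2296, 0.3599]
orientation: [55.0, 90.0, 55.2]
force: [1.1, -0.2, -0.3]
opening: 0.0869
d [0. 0. 0.] turn [ 0.18  0.02 -0.03] | at [0.4586 0.2296 0.3599] jaw 90.18 tilt [-1.  0.] op 0.0869 F [ 1.1 -0.2 -0.3] t 2.15
yel [223. 184.] 191 [ 0.442 -0.023  0.032] [440. -19.] [38. 69.] 73
yel [162. 255.] 247 [ 0.445 -0.345  0.032] [ 441. -341.] [38. 67.] 82
yel [ 42. 287.] 306 [ 0.229 -0.621  0.045] [ 205. -613.] [ 49. 166.] 89
yel [ 19. 316.] 265 [ 0.244 -0.715  0.047] [ 206. -714.] [168.  47.] 0
yel [ 17. 300.] 28 [ 0.176 -0.685  0.01 ] [ 172. -685.] [  3. 105.] 90
yel [408. 138.] 26 [ 0.126 -0.708  0.037] [ 127. -715.] [56. 16.] 86
yel [318. 162.] 122 [ 0.441 -0.33   0.027] [ 442. -335.] [36. 69.] 71
yel [290. 205.] 161 [ 0.438 -0.008  0.029] [441. -14.] [36. 67.] 69
[0.38108944 0.22913691 0.51802821] [-1.63816523e+01 -2.50947495e-02  9.02055095e+01]
```

View pics/w1.png

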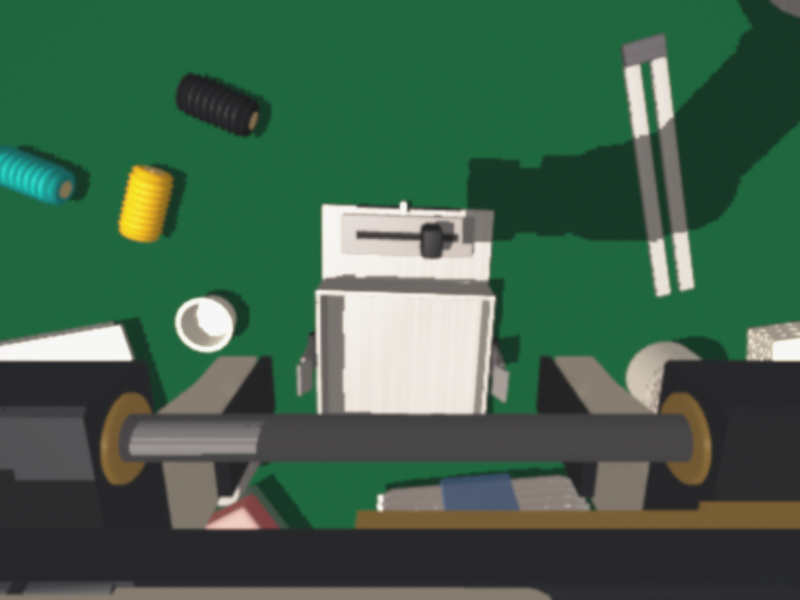

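The wrist view shows the warmer upside-down: near rim corners about (318,290) and (494,296), grip at (431,240), pointer at (404,207), and one cob at (147,204). There are still only two loose yellow cobs. I'll enlarge a crop for exact edges.

Run:
```python
from h import *
s=load('wrist')
i=s['pixels'][120:268,180:340]
cv2.imwrite('pics/w1c.png',cv2.resize(i,None,fx=4,fy=4,interpolation=cv2.INTER_CUBIC))
P=cloud(s)
m=(P[...,2]>.05)&(P[...,2]<.062)&(P[...,0]>.5)&(P[...,0]<.74)&(P[...,1]>.1)&(P[...,1]<.35)
p=P[m];print(len(p),p.min(0),p.max(0),cv2.minAreaRect(p[:,:2].astype(np.float32)*1000))
m=(P[...,2]>.045)&(P[...,2]<.065)&(P[...,0]>.42)&(P[...,0]<.5)&(P[...,1]>.1)&(P[...,1]<.35)
p=P[m];print('grip',len(p),p.mean(0),np.median(p,0),p.min(0),p.max(0))
```

```text
919 [0.51009126 0.13192296 0.05000793] [0.63885754 0.32369483 0.06144006] ((573.466552734375, 227.7554931640625), (128.67965698242188, 191.6828155517578), 0.7434329390525818)
grip 274 [0.46695998 0.25345156 0.05359062] [0.46687202 0.25328253 0.054032  ] [0.45334623 0.24348435 0.04501429] [0.48160912 0.26350558 0.05669004]
```

View pics/w1c.png

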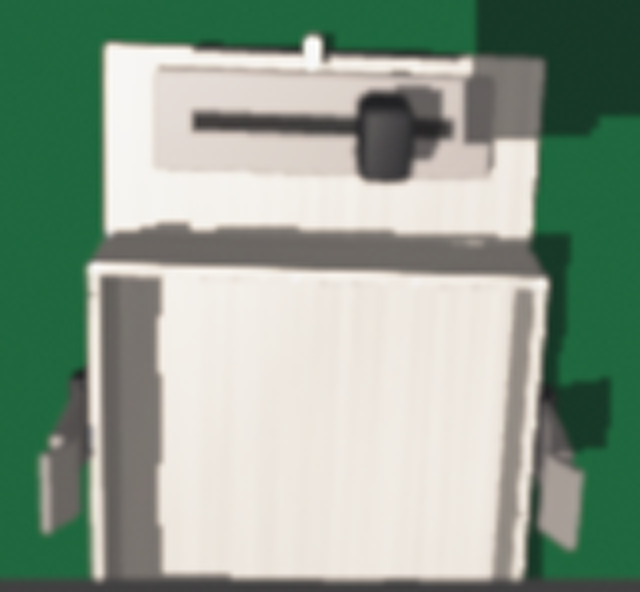

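Run:
```python
from h import *
s=load('wrist')
f=lambda x,y,h: ray(s,180+(x-1.5)/4,120+(y-1.5)/4,h)
a,b=f(90,263,.056),f(547,278,.056)
print('rim corners',a,b,np.linalg.norm(a-b))
d=(b-a)[:2];yaw=np.degrees(np.arctan2(-d[0],d[1]));print('yaw',yaw)
for n,l,r,y in (('hook',(82,480),(540,485),.073),):
    print(f(*l,y),f(*r,y))
for q in ((105,43),(546,58)): print('base corners z=.0',f(*q,0.003))
for q in ((155,65),(490,80),(152,168),(488,180)): print('housing',f(*q,.014))
c=np.cos(np.radians(yaw));sn=np.sin(np.radians(yaw))
ctr=(a+b)[:2]/2+0.079*np.array([c,sn]);print('centre',ctr)
Rw=np.array([[c,-sn],[sn,c]])
for n,q,h in (('mark top',(314,41),.018),('mark top base',(314,41),.0),('track L',(193,120),.0145),('track R',(452,128),.0145),('grip',(386,137),.0545)):
    p=f(*q,h);print(n,p.round(4),'in warmer',(Rw.T@(p[:2]-ctr)).round(4))
P=cloud(s);
for v in range(126,136): print(v,P[v,255:263,2].round(3),P[v,258,:2].round(3))
```

```text
rim corners [0.51064758 0.14741021 0.056     ] [0.51570689 0.31236246 0.056     ] 0.16502981913677575
yaw -1.7567901663996348
[0.58801169 0.14381953 0.073     ] [0.58943595 0.3108337  0.073     ]
base corners z=.0 [0.43796955 0.14770566 0.003     ]
base corners z=.0 [0.44308041 0.31694886 0.003     ]
housing [0.44489577 0.16793335 0.014     ]
housing [0.4500891  0.29433831 0.014     ]
housing [0.48436012 0.16555194 0.014     ]
housing [0.48861856 0.29510269 0.014     ]
centre [0.5921401  0.22746443]
mark top [0.4353 0.2278 0.018 ] in warmer [-0.1568 -0.0045]
mark top base [0.4373 0.2278 0.    ] in warmer [-0.1548 -0.0045]
track L [0.4656 0.1818 0.0145] in warmer [-0.1251 -0.0495]
track R [0.4683 0.2805 0.0145] in warmer [-0.1254  0.0492]
grip [0.4647 0.2533 0.0545] in warmer [-0.1282  0.0219]
126 [ 0.    -0.002  0.001 -0.001  0.    -0.001  0.001 -0.001] [0.431 0.228]
127 [-0.001 -0.    -0.     0.     0.     0.003 -0.001 -0.   ] [0.433 0.228]
128 [-0.     0.001  0.005  0.004  0.003 -0.    -0.002  0.   ] [0.434 0.228]
129 [ 0.002  0.002  0.019  0.018  0.019 -0.001 -0.     0.001] [0.434 0.228]
130 [-0.001 -0.     0.018  0.017  0.018  0.001 -0.    -0.001] [0.436 0.228]
131 [ 0.    -0.001  0.018  0.018  0.019  0.    -0.     0.   ] [0.437 0.228]
132 [0.009 0.011   nan 0.018 0.018 0.009 0.008 0.007] [0.438 0.228]
133 [0.015 0.014 0.019 0.017 0.018 0.014 0.015 0.014] [0.44  0.228]
134 [0.006 0.008 0.017 0.018 0.018 0.005 0.004 0.007] [0.441 0.228]
135 [0.006 0.007 0.017 0.018 0.018 0.007 0.005 0.006] [0.443 0.228]
```

```bash
python3 -m crank '{"delta_pos":[[0.04,0.024,0.0085],[0.08,0.024,0.0085],[0.12,0.024,0.0085],[0.16,0.024,0.0085],[0.2,0.024,0.0085],[0.24,0.024,0.0085],[0.27,0.024,0.0085],[0.295,0.024,0.0085],[0.31,0.024,0.0085],[0.322,0.024,0.0085],[0.33,0.024,0.0085],[0.332,0.024,0.0085]],"turn":[[2,0,0],[2,0,0],[2,0,0],[2,0,0],[2,0,0],[2,0,0],[2,0,0],[2,0,0],[2,0,0],[2,0,0],[2,0,0],[2,0,0]],"grip":[1,1,1,1,1,1,1,1,1,1,1,1]}' && python3 -m crank '{"delta_pos":[[0,0,0],[0,0,0],[0,0,0],[0,0,0],[0,0,0],[0,0,0],[0,0,0],[0,0,0],[0,0,0],[0,0,0]],"turn":[[0,0,0],[0,0,0],[0,0,0],[0,0,0],[0,0,0],[0,0,0],[0,0,0],[0,0,0],[0,0,0],[0,0,0]],"grip":[0.15,0.15,0.15,0.15,0.15,0.15,0.15,0.15,0.15,0.15]}'
```

```text
clock: 3.3
tool_pos: [0.4673, 0.2503, 0.0265]
orientation: [-132.1, 89.9, -134.0]
force: [0.6, -0.1, -0.3]
opening: 0.0878
clock: 4.13
tool_pos: [0.4678, 0.2516, 0.0277]
orientation: [-144.8, 90.0, -146.7]
force: [0.4, 0.7, 0.4]
opening: 0.0262
```

```bash
python3 -m crank '{"delta_pos":[[0,0,0],[0,0,0],[0,0,0],[0,-0.006,0],[0,-0.014,0],[0,-0.024,0],[0,-0.034,0],[0,-0.044,0],[0,-0.052,0],[0,-0.057,0],[0,-0.06,0],[0,-0.06,0]],"turn":[[0,0,0],[0,0,0],[0,0,0],[0,0,0],[0,0,0],[0,0,0],[0,0,0],[0,0,0],[0,0,0],[0,0,0],[0,0,0],[0,0,0]],"grip":[0,0,0,0,0,0,0,0,0,0,0,0]}' && python3 -m crank '{"delta_pos":[[0,-0.001,0],[0,-0.002,0],[0,-0.003,0],[0,-0.003,0]],"turn":[[0,0,0],[0,0,0],[0,0,0],[0,0,0]],"grip":[0,0,0,0]}'
```

```text
clock: 5.13
tool_pos: [0.4658, 0.1912, 0.0277]
orientation: [82.0, 90.0, 80.1]
force: [1.3, 0.5, -4.3]
opening: 0.0199
clock: 5.47
tool_pos: [0.466, 0.191, 0.0277]
orientation: [71.7, 89.8, 69.9]
force: [-4.8, 12.7, -5.2]
opening: 0.0202
```

```bash
python3 -m crank '{"delta_pos":[[0,0.003,0],[0,0.003,0],[0,0.003,0],[0,0.003,0],[0,0.003,0],[-0.02,0.003,0],[-0.05,0.003,0],[-0.09,0.003,0],[-0.13,0.003,0],[-0.17,0.003,0]],"turn":[[0,0,0],[0,0,0],[0,0,0],[0,0,0],[0,0,0],[0,0,0],[0,0,0],[0,0,0],[0,0,0],[0,0,0]],"grip":[0.5,0.5,0.6,0.7,0.8,1,1,1,1,1]}'
python3 - <<'E'
from h import *
s=load('wrist')
for b,p in blobs(s,yellow(s),(0.005,0.06)):
    t=p[p[:,2]>.03]
    for q in (p,t):
        r=cv2.minAreaRect(q[:,:2].astype(np.float32)*1000);print('yel',b,len(q),np.round(r[0],1),np.round(r[1],1),round(r[2],1),q[:,2].max())
for c in('scene','side'):
  s=load(c)
  for b,p in blobs(s,yellow(s),(0.02,0.06)):
    r=cv2.minAreaRect(p[:,:2].astype(np.float32)*1000);print(c,np.round(r[0],1),np.round(r[1],1),round(r[2],1))
show()
E
```

```text
clock: 6.3
tool_pos: [0.4654, 0.1908, 0.1995]
orientation: [-121.3, 90.0, -123.1]
force: [1.6, 0.6, -0.4]
opening: 0.0809
yel [ 93. 130.] 1184 [436. -16.] [37.5 65.9] 68.8 0.039637088394123665
yel [ 93. 130.] 821 [435.7 -16.6] [31.1 65.3] 71.3 0.039637088394123665
scene [440.  -18.6] [37.7 69.4] 72.6
scene [ 441.4 -341.5] [38.2 66.5] 81.8
scene [ 205.3 -615.4] [ 44.3 166.2] 89.6
scene [ 216.9 -715.3] [ 43.9 146.4] 90.0
side [ 442.4 -336.9] [34.6 68.9] 75.6
side [441.2 -13.8] [36.2 67. ] 68.7
d [0. 0. 0.] turn [-1.87 -0.02  0.04] | at [0.4654 0.1908 0.1995] jaw 88.13 tilt [-1.    -0.001] op 0.0809 F [ 1.6  0.6 -0.4] t 6.3
```

```bash
python3 -c "
from h import *
go([.438,-.016,.14],70); go([.438,-.016,.008],70)"
```

```text
d [ 0.0597 -0.2075 -0.0206] turn [18.13 -0.02  0.04] | at [0.4654 0.1908 0.1995] jaw 88.13 tilt [-1.    -0.001] op 0.0809 F [ 1.6  0.6 -0.4] t 6.3
d [ 0.1917 -0.2074 -0.0205] turn [18.13 -0.02  0.04] | at [0.4654 0.1908 0.1995] jaw 88.13 tilt [-1.    -0.001] op 0.0809 F [ 1.6  0.6 -0.4] t 6.3
```

```bash
python3 -m crank '{"delta_pos":[[0,-0.04,-0.004],[0,-0.08,-0.008],[0,-0.12,-0.012],[0,-0.16,-0.016],[0.02,-0.195,-0.02],[0.05,-0.2075,-0.0205],[0.085,-0.2075,-0.0205],[0.115,-0.2075,-0.0205],[0.145,-0.2075,-0.0205],[0.17,-0.2075,-0.0205],[0.185,-0.2075,-0.0205],[0.191,-0.2075,-0.0205]],"turn":[[6,0,0],[12,0,0],[18,0,0],[18,0,0],[18,0,0],[18,0,0],[18,0,0],[18,0,0],[18,0,0],[18,0,0],[18,0,0],[18,0,0]],"grip":[0.68,0.68,0.68,0.68,0.68,0.68,0.68,0.68,0.68,0.68,0.68,0.68]}' && python3 -m crank '{"delta_pos":[[0,0,0],[0,0,0],[0,0,0],[0,0,0],[0,0,0],[0,0,0],[-0.01,0,0],[-0.03,0,0],[-0.06,0,0],[-0.09,0,0],[-0.12,0,0],[-0.15,0,0]],"turn":[[0,0,0],[0,0,0],[0,0,0],[0,0,0],[0,0,0],[0,0,0],[0,0,0],[0,0,0],[0,0,0],[0,0,0],[0,0,0],[0,0,0]],"grip":[0.3,0.1,0,0,0,0,0,0,0,0,0,0]}'; python3 -c "
from h import *
W=np.array([.592,.2275]);c,s=np.cos(np.radians(-1.8)),np.sin(np.radians(-1.8))
for y in(-.037,.037):
  p=W+np.array([[c,-s],[s,c]])@[0,y];print(p);go([*p,.15],-1.8)
print(R.from_euler('xyz',get_obs()['orientation'],degrees=True).as_matrix().round(3))"
```

```text
clock: 7.3
tool_pos: [0.437, -0.0161, 0.0045]
orientation: [-137.9, 89.8, -157.8]
force: [-0.8, 0.4, 0.3]
opening: 0.0591
clock: 8.3
tool_pos: [0.4382, -0.0152, 0.1586]
orientation: [57.5, 90.0, 37.7]
force: [0.8, 0.4, -0.8]
opening: 0.0378
[0.5908378  0.19051826]
d [0.0088 0.2453 0.0737] turn [ 7.195e+01 -0.000e+00 -5.000e-02] | at [ 0.4382 -0.0152  0.1586] jaw 70.15 tilt [-1.     0.001] op 0.0378 F [ 0.8  0.4 -0.8] t 8.3
[0.5931622  0.26448174]
d [0.0089 0.3157 0.0508] turn [ 7.195e+01 -0.000e+00 -5.000e-02] | at [ 0.4382 -0.0152  0.1586] jaw 70.15 tilt [-1.     0.001] op 0.0378 F [ 0.8  0.4 -0.8] t 8.3
[[ 0.001  0.34   0.941]
 [ 0.001  0.941 -0.34 ]
 [-1.     0.001  0.   ]]
```

```bash
python3 -m crank '{"delta_pos":[[0,0.03,0.01],[0,0.06,0.02],[0,0.09,0.03],[0,0.12,0.038],[0,0.15,0.046],[0,0.18,0.055],[0,0.21,0.064],[0,0.235,0.071],[0,0.245,0.0737],[0,0.2453,0.0737],[0,0.2453,0.0737],[0,0.2453,0.0737]],"turn":[[7,0,0],[14,0,0],[21,0,0],[28,0,0],[35,0,0],[42,0,0],[49,0,0],[56,0,0],[63,0,0],[70,0,0],[72,0,0],[72,0,0]],"grip":[0,0,0,0,0,0,0,0,0,0,0,0]}'
python3 - <<'E'
from h import *
go([.5908,.1905,.014],-1.8)
for c in('scene','side'):
  s=shot(c)
  for b,p in blobs(s,yellow(s),(0.005,0.25)):
    r=cv2.minAreaRect(p[:,:2].astype(np.float32)*1000);print(c,np.round(r[0],1),np.round(r[1],1),round(r[2],1),p[:,2].min().round(3),p[:,2].max().round(3),len(p))
E
```

```text
clock: 9.3
tool_pos: [0.6066, 0.1144, 0.126]
orientation: [169.5, 75.4, 96.7]
force: [0.2, -1.0, -1.8]
opening: 0.0376
d [ 0.1279  0.0018 -0.0471] turn [ 18.89 -14.68  -0.25] | at [0.6066 0.1144 0.126 ] jaw 16.86 tilt [-0.968  0.046] op 0.0376 F [ 0.2 -1.  -1.8] t 9.3
scene [599.8 120.4] [ 33.  140.3] 27.0 0.008 0.198 86
scene [ 178.5 -562.3] [ 50.3 241.6] 89.6 0.005 0.11 885
scene [ 441.4 -341.4] [36.5 68.2] 78.9 0.009 0.045 248
scene [ 179.2 -637.7] [ 99.  241.5] 89.8 0.005 0.11 1850
scene [ 232.6 -714. ] [189.  47.] 0.3 0.005 0.101 732
side [ 248.5 -642.7] [119.  223.7] 8.3 0.009 0.106 335
side [ 443.1 -333.5] [35.3 66.4] 80.6 0.006 0.042 121
side [601.7 116.2] [33.1 67.2] 6.6 0.128 0.162 125
```

```bash
python3 -m crank '{"delta_pos":[[0,0,0],[0,0,0],[0,0,0]],"turn":[[0,0,0],[0,0,0],[0,0,0]],"grip":[0,0,0]}'; python3 -c "
from h import *
go([.5908,.1905,.15],-1.8);go([.5908,.1905,.15],178.2);print(get_obs()['joint_pos'],get_obs()['qvel'])"
```

```text
clock: 9.65
tool_pos: [0.6065, 0.1149, 0.1269]
orientation: [169.3, 75.5, 96.7]
force: [-0.2, 0.3, 0.2]
opening: 0.0379
d [-0.0031  0.0082 -0.0801] turn [ 19.12 -14.57  -0.29] | at [0.6065 0.1149 0.1269] jaw 17.09 tilt [-0.968  0.047] op 0.0379 F [-0.2  0.3  0.2] t 9.65
d [-0.0031  0.0082 -0.0801] turn [ 19.12 -14.57  -0.29] | at [0.6065 0.1149 0.1269] jaw 17.09 tilt [-0.968  0.047] op 0.0379 F [-0.2  0.3  0.2] t 9.65
[  19.25379608   20.33844189   -8.28570958  -16.52433545  -59.2264016
 -173.60201754] [ 0.14364111  0.17720002  0.00822334 -0.31563879 -0.04544666 -0.00847546]
```

J6 reached its range limit, which tilted the tool; the cob is still held. I'll unwind the other way, to jaw 90° and then 178°.

```bash
python3 -c "
from h import *
go([.55,.16,.18],80)"
```

```text
d [-0.0385 -0.0383 -0.0714] turn [-62.23 -11.32 -10.21] | at [0.6065 0.1149 0.1269] jaw 17.09 tilt [-0.968  0.047] op 0.0379 F [-0.2  0.3  0.2] t 9.65
```

```bash
python3 -m crank '{"delta_pos":[[-0.02,-0.01,-0.02],[-0.0385,-0.0383,-0.0714],[-0.0385,-0.0383,-0.0714],[-0.0385,-0.0383,-0.0714],[-0.0385,-0.0383,-0.0714],[-0.0385,-0.0383,-0.0714],[-0.0385,-0.0383,-0.0714],[-0.0385,-0.0383,-0.0714],[-0.0385,-0.0383,-0.0714],[-0.0385,-0.0383,-0.0714],[-0.0385,-0.0383,-0.0714]],"turn":[[-6.2,-1.1,-1.0],[-12.4,-2.3,-2.0],[-18.7,-3.4,-3.1],[-24.9,-4.5,-4.1],[-31.1,-5.7,-5.1],[-37.3,-6.8,-6.1],[-43.6,-7.9,-7.1],[-49.8,-9.1,-8.2],[-56.0,-10.2,-9.2],[-62.23,-11.32,-10.21],[-62.23,-11.32,-10.21]],"grip":[0,0,0,0,0,0,0,0,0,0,0]}'; python3 -c "
from h import *
go([.5908,.1905,.14],165);go([.5908,.1905,.14],178.2);print(get_obs()['joint_pos'])"
```

```text
clock: 10.57
tool_pos: [0.5495, 0.1606, 0.1798]
orientation: [-72.9, 90.0, -82.5]
force: [-1.3, -0.2, -0.9]
opening: 0.0377
d [0.0398 0.0365 0.0357] turn [-8.466e+01 -2.000e-02  5.000e-02] | at [0.5495 0.1606 0.1798] jaw 80.34 tilt [-1.    -0.001] op 0.0377 F [-1.3 -0.2 -0.9] t 10.57
d [0.0398 0.0365 0.0357] turn [8.214e+01 4.000e-02 3.000e-02] | at [0.5495 0.1606 0.1798] jaw 80.34 tilt [-1.    -0.001] op 0.0377 F [-1.3 -0.2 -0.9] t 10.57
[ 3.58955765e+01  1.29976887e+01 -1.63635745e+01  4.84164600e-02
 -6.06615998e+01 -1.35579475e+02]
```

```bash
python3 -m crank '{"delta_pos":[[0.0,0.018,0.018],[0.0,0.0365,0.0357],[0.0,0.0365,0.0357],[0.0,0.0365,0.0357],[0.0,0.0365,0.0357],[0.0,0.0365,0.0357],[0.0,0.0365,0.0357],[0.0,0.0365,0.0357],[0.01,0.0365,0.0357],[0.02,0.0365,0.0357],[0.03,0.0365,0.0357],[0.04,0.0365,0.0357]],"turn":[[-7,0,0],[-14,0,0],[-21,0,0],[-28,0,0],[-35,0,0],[-42,0,0],[-49,0,0],[-56,0,0],[-63,0,0],[-70,0,0],[-77,0,0],[-84,0,0]],"grip":[0,0,0,0,0,0,0,0,0,0,0,0]}'; python3 -c "
from h import *
go([.5908,.1905,.014],178.2);print(get_obs()['joint_pos'])"
```

```text
clock: 11.57
tool_pos: [0.5915, 0.1897, 0.1393]
orientation: [52.5, 89.9, 126.6]
force: [-0.1, 0.5, -0.5]
opening: 0.038
d [0.1253 0.0008 0.0004] turn [-14.13   0.06  -0.06] | at [0.5915 0.1897 0.1393] jaw 164.07 tilt [-1.     0.001] op 0.038 F [-0.1  0.5 -0.5] t 11.57
[ 35.71057415  19.40585995 -13.0145336   -0.10301344 -57.58097944
 -51.5807821 ]
```

```bash
python3 -m crank '{"delta_pos":[[0,0,0],[0,0,0],[0.03,0,0],[0.055,0,0],[0.08,0,0],[0.1,0,0],[0.115,0,0],[0.123,0,0],[0.1245,0,0],[0.1245,0,0]],"turn":[[-7,0,0],[-14,0,0],[-14,0,0],[-14,0,0],[-14,0,0],[-14,0,0],[-14,0,0],[-14,0,0],[-14,0,0],[-14,0,0]],"grip":[0,0,0,0,0,0,0,0,0,0]}' && python3 -m crank '{"delta_pos":[[0,0,0],[0,0,0],[0,0,0],[0,0,0],[-0.01,0,0],[-0.035,0,0],[-0.07,0,0],[-0.11,0,0],[-0.15,0,0],[-0.19,0,0],[-0.22,0,0]],"turn":[[0,0,0],[0,0,0],[0,0,0],[0,0,0],[0,0,0],[0,0,0],[0,0,0],[0,0,0],[0,0,0],[0,0,0],[0,0,0]],"grip":[0.6,0.7,0.7,0.7,0.7,0.7,0.7,0.7,0.7,0.7,0.7]}'
python3 - <<'E'
from h import *
show()
for c in('scene','side','wrist'):
  s=shot(c)
  for b,p in blobs(s,yellow(s),(0.005,0.25)):
    if p[:,0].mean()<.33: continue
    r=cv2.minAreaRect(p[:,:2].astype(np.float32)*1000);print(c,b,np.round(r[0],1),np.round(r[1],1),round(r[2],1),p[:,2].min().round(3),p[:,2].max().round(3),len(p))
E
```

```text
clock: 12.4
tool_pos: [0.5916, 0.1896, 0.015]
orientation: [70.3, 89.9, 158.1]
force: [0.0, 1.1, -0.6]
opening: 0.0378
clock: 13.32
tool_pos: [0.5921, 0.1894, 0.2402]
orientation: [-53.4, 89.8, 34.5]
force: [2.0, 0.7, -0.2]
opening: 0.0613
d [0. 0. 0.] turn [8.794e+01 2.400e-01 4.000e-02] | at [0.5921 0.1894 0.2402] jaw 177.94 tilt [-1.    -0.003] op 0.0613 F [ 2.   0.7 -0.2] t 13.32
scene [295. 161.] [595.5 180.1] [79. 31.] 85.8 0.019 0.07 118
scene [162. 255.] [ 442.7 -341.7] [36.1 68.2] 80.2 0.006 0.047 249
side [318. 162.] [ 443.1 -333.6] [34.7 69.3] 82.0 0.007 0.04 121
side [228. 225.] [590.9 191.6] [67.8 30.6] 89.1 0.009 0.047 168
wrist [264. 158.] [590.4 187.5] [65.2 34.6] 87.2 0.026 0.045 1684
```

```bash
python3 -c "
from h import *
go([.46,-.30,.24],80)"
```

```text
d [-0.0031  0.115  -0.4944] turn [-8.207e+01 -1.000e-02  4.100e-01] | at [0.5928 0.19   0.2396] jaw 177.93 tilt [-1.    -0.005] op 0.0614 F [-0.7 -0.2 -2.3] t 13.47
```

```bash
python3 -m crank '{"delta_pos":[[0,0.01,-0.04],[0,0.019,-0.08],[0,0.028,-0.12],[0,0.037,-0.16],[0,0.047,-0.2],[0,0.056,-0.24],[0,0.065,-0.28],[0,0.075,-0.32],[0,0.084,-0.36],[0,0.093,-0.4],[0,0.102,-0.44],[0,0.115,-0.4944]],"turn":[[7,0,0],[14,0,0],[21,0,0],[28,0,0],[35,0,0],[42,0,0],[49,0,0],[56,0,0],[63,0,0],[70,0,0],[77,0,0],[84,0,0]],"grip":[0.8,0.8,0.8,0.8,0.8,0.8,0.8,0.8,0.8,0.8,0.8,0.8]}'
python3 - <<'E'
from h import *
for c in('scene','side','wrist'):
  s=shot(c)
  for b,p in blobs(s,yellow(s),(0.005,0.06)):
    if p[:,0].mean()<.33: continue
    r=cv2.minAreaRect(p[:,:2].astype(np.float32)*1000);print(c,b,np.round(r[0],1),np.round(r[1],1),round(r[2],1),p[:,2].min().round(3),p[:,2].max().round(3),len(p))
go([.441,-.338,.12],80);go([.441,-.338,.006],80);print(get_obs()['joint_pos'])
E
```

```text
clock: 14.47
tool_pos: [0.461, -0.2883, 0.2347]
orientation: [155.2, 89.9, 158.8]
force: [1.7, 0.6, -0.3]
opening: 0.0702
scene [295. 161.] [595.6 190.3] [62.2 28.6] 88.2 0.022 0.051 116
scene [162. 255.] [ 441.6 -341.4] [36.2 66.7] 79.8 0.007 0.045 250
side [318. 162.] [ 443.2 -334.6] [34.4 66.5] 75.8 0.006 0.042 121
side [228. 224.] [591.2 185.8] [77.8 33.2] 89.8 0.011 0.047 171
wrist [216. 142.] [ 438.  -340.2] [37.3 65.6] 79.3 0.014 0.04 1827
d [ 0.1141 -0.0476 -0.0223] turn [13.59 -0.18 -0.04] | at [ 0.4606 -0.2891  0.234 ] jaw 93.59 tilt [-1.     0.001] op 0.0702 F [0.1 0.6 0.4] t 14.62
d [ 0.2281 -0.0478 -0.0219] turn [13.59 -0.18 -0.04] | at [ 0.4606 -0.2891  0.234 ] jaw 93.59 tilt [-1.     0.001] op 0.0702 F [0.1 0.6 0.4] t 14.62
[-1.14781374e+01  8.01560840e+00 -1.51520643e+01 -1.38759597e-02
 -6.70118949e+01 -7.49217583e+01]
```

```bash
python3 -m crank '{"delta_pos":[[0.02,-0.025,-0.01],[0.05,-0.05,-0.022],[0.08,-0.05,-0.0225],[0.11,-0.05,-0.0225],[0.14,-0.05,-0.0225],[0.17,-0.05,-0.0225],[0.195,-0.05,-0.0225],[0.212,-0.05,-0.0225],[0.222,-0.05,-0.0225],[0.227,-0.05,-0.0225],[0.227,-0.05,-0.0225]],"turn":[[7,0,0],[13.6,0,0],[13.6,0,0],[13.6,0,0],[13.6,0,0],[13.6,0,0],[13.6,0,0],[13.6,0,0],[13.6,0,0],[13.6,0,0],[13.6,0,0]],"grip":[0.8,0.8,0.8,0.8,0.8,0.8,0.8,0.8,0.8,0.8,0.8]}' && python3 -m crank '{"delta_pos":[[0,0,0],[0,0,0],[0,0,0],[0,0,0],[0,0,0],[0,0,0],[0,0,0],[-0.01,0,0],[-0.03,0,0],[-0.06,0,0],[-0.1,0,0],[-0.14,0,0]],"turn":[[0,0,0],[0,0,0],[0,0,0],[0,0,0],[0,0,0],[0,0,0],[0,0,0],[0,0,0],[0,0,0],[0,0,0],[0,0,0],[0,0,0]],"grip":[0.3,0.1,0,0,0,0,0,0,0,0,0,0]}'; python3 -c "
from h import *
go([.5932,.2645,.18],140);go([.58,.13,.18],140)"
```

```text
clock: 15.53
tool_pos: [0.4431, -0.3374, 0.0072]
orientation: [171.9, 89.8, 162.3]
force: [-0.2, -0.3, 0.1]
opening: 0.0702
clock: 16.53
tool_pos: [0.4423, -0.3378, 0.1493]
orientation: [169.2, 89.8, 159.5]
force: [1.2, -0.4, -1.4]
opening: 0.0375
d [-0.0305  0.6191  0.0473] turn [-59.69  -0.16  -0.14] | at [ 0.4423 -0.3378  0.1493] jaw 80.31 tilt [-1.     0.001] op 0.0375 F [ 1.2 -0.4 -1.4] t 16.53
d [-0.0306  0.4843  0.0569] turn [-59.69  -0.16  -0.14] | at [ 0.4423 -0.3378  0.1493] jaw 80.31 tilt [-1.     0.001] op 0.0375 F [ 1.2 -0.4 -1.4] t 16.53
```

```bash
python3 -m crank '{"delta_pos":[[-0.02,0.03,0.004],[-0.04,0.07,0.008],[-0.04,0.11,0.013],[-0.04,0.15,0.018],[-0.04,0.19,0.022],[-0.04,0.23,0.027],[-0.04,0.27,0.032],[-0.04,0.31,0.037],[-0.04,0.35,0.041],[-0.04,0.39,0.046],[-0.04,0.43,0.051],[-0.04,0.47,0.056]],"turn":[[-7,0,0],[-14,0,0],[-21,0,0],[-28,0,0],[-35,0,0],[-42,0,0],[-49,0,0],[-56,0,0],[-63,0,0],[-70,0,0],[-77,0,0],[-84,0,0]],"grip":[0,0,0,0,0,0,0,0,0,0,0,0]}'; python3 -c "
from h import *
go([.5932,.2645,.12],178.2);print(get_obs()['joint_pos'])"
```

```text
clock: 17.53
tool_pos: [0.5774, 0.1176, 0.1886]
orientation: [82.0, 89.9, 156.7]
force: [1.1, -1.2, -0.7]
opening: 0.0379
d [0.0686 0.0235 0.1458] turn [-13.52   0.02  -0.06] | at [0.5774 0.1176 0.1886] jaw 164.68 tilt [-1.     0.001] op 0.0379 F [ 1.1 -1.2 -0.7] t 17.53
[ 3.04730206e+01  1.41550082e+01 -1.35259441e+01 -6.00423522e-02
 -6.23580001e+01 -4.57636614e+01]
```

```bash
python3 -m crank '{"delta_pos":[[0,0.006,0.035],[0,0.012,0.075],[0,0.018,0.11],[0,0.0235,0.14],[0.02,0.0235,0.1458],[0.05,0.0235,0.1458],[0.068,0.0235,0.1458],[0.068,0.0235,0.1458]],"turn":[[-7,0,0],[-13.5,0,0],[-13.5,0,0],[-13.5,0,0],[-13.5,0,0],[-13.5,0,0],[-13.5,0,0],[-13.5,0,0]],"grip":[0,0,0,0,0,0,0,0]}'
python3 - <<'E'
from h import *
go([.5932,.2645,.016],178.2)
for c in('scene','side'):
  s=shot(c)
  for b,p in blobs(s,yellow(s),(0.005,0.25)):
    if p[:,0].mean()<.33: continue
    r=cv2.minAreaRect(p[:,:2].astype(np.float32)*1000);print(c,b,np.round(r[0],1),np.round(r[1],1),round(r[2],1),p[:,2].min().round(3),p[:,2].max().round(3),len(p))
E
```

```text
clock: 18.2
tool_pos: [0.5914, 0.2611, 0.1155]
orientation: [117.8, 89.5, -154.4]
force: [0.0, -1.2, -1.1]
opening: 0.0377
d [ 0.0995 -0.0024  0.0038] turn [-0.4  -0.23 -0.45] | at [0.5914 0.2611 0.1155] jaw 177.8 tilt [-1.     0.008] op 0.0377 F [ 0.  -1.2 -1.1] t 18.2
scene [304. 132.] [592.6 247.4] [41.  55.2] 12.4 0.117 0.186 132
scene [295. 161.] [596.3 178.6] [30.5 78.7] 0.2 0.02 0.071 119
side [212. 217.] [581.9 280. ] [34.8 63.2] 78.3 0.118 0.192 116
side [228. 225.] [568.  239.5] [ 51.2 168.2] 24.9 0.008 0.187 166
```

```bash
python3 -m crank '{"delta_pos":[[0.02,-0.002,0.003],[0.045,-0.002,0.004],[0.065,-0.002,0.004],[0.082,-0.002,0.004],[0.092,-0.002,0.004],[0.097,-0.002,0.004],[0.098,-0.002,0.004],[0.098,-0.002,0.004]],"turn":[[0,0,0],[0,0,0],[0,0,0],[0,0,0],[0,0,0],[0,0,0],[0,0,0],[0,0,0]],"grip":[0,0,0,0,0,0,0,0]}' && python3 -m crank '{"delta_pos":[[0,0,0],[0,0,0],[0,0,0],[0,0,0],[-0.01,0,0],[-0.035,0,0],[-0.07,0,0],[-0.11,0,0],[-0.15,0,0],[-0.19,0,0],[-0.22,0,0]],"turn":[[0,0,0],[0,0,0],[0,0,0],[0,0,0],[0,0,0],[0,0,0],[0,0,0],[0,0,0],[0,0,0],[0,0,0],[0,0,0]],"grip":[0.6,0.7,0.7,0.7,0.7,0.7,0.7,0.7,0.7,0.7,0.7]}'
python3 - <<'E'
from h import *
show()
for c in('scene','side','wrist'):
  s=shot(c)
  for b,p in blobs(s,yellow(s),(0.005,0.25)):
    if p[:,0].mean()<.33: continue
    r=cv2.minAreaRect(p[:,:2].astype(np.float32)*1000);print(c,b,np.round(r[0],1),np.round(r[1],1),round(r[2],1),p[:,2].min().round(3),p[:,2].max().round(3),len(p))
a=load('scene')['pixels'];b=load('side')['pixels']
cv2.imwrite('pics/chk2.png',np.vstack([cv2.resize(a[60:330,0:420],None,fx=1.05,fy=1.05),cv2.resize(b[90:380,60:480],None,fx=1.05,fy=1.05)]))
E
```

```text
clock: 18.97
tool_pos: [0.5972, 0.2667, 0.0231]
orientation: [-15.2, 89.9, 72.6]
force: [-0.2, 1.6, -0.6]
opening: 0.0375
clock: 19.88
tool_pos: [0.5972, 0.2663, 0.2472]
orientation: [-48.1, 89.8, 39.8]
force: [1.0, -0.3, 0.7]
opening: 0.0616
d [0. 0. 0.] turn [8.784e+01 2.300e-01 2.000e-02] | at [0.5972 0.2663 0.2472] jaw 177.84 tilt [-1.    -0.003] op 0.0616 F [ 1.  -0.3  0.7] t 19.88
scene [301. 155.] [598.4 218.2] [151.4  31. ] 86.0 0.012 0.067 278
side [223. 230.] [593.4 219.6] [146.5  34.7] 87.8 0.007 0.047 313
wrist [265.  86.] [590.1 188.4] [65.4 33.9] 87.6 0.026 0.045 1895
wrist [263. 155.] [595.8 262.6] [65.5 33.9] 87.4 0.022 0.046 1626
```

View pics/chk2.png

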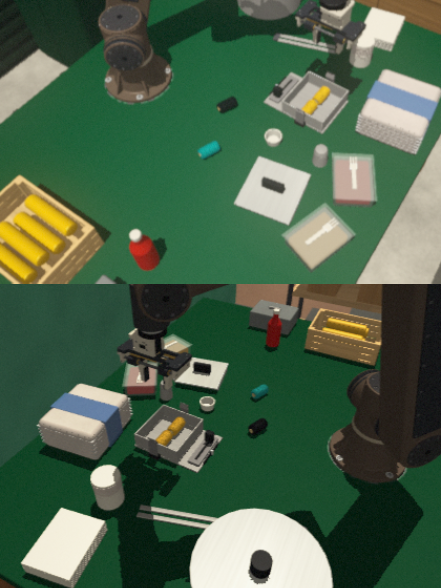

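Both cobs lie end to end in the tray, at about (590,188) and (596,263) mm, with tops at about 45 mm. No other loose yellow cobs are in view. Next I move to the cover.

```bash
python3 -c "
from h import *
go([.62,-.131,.30],100.8)"
```

```text
d [-0.055  -0.0374 -0.3967] turn [7.704e+01 4.100e-01 5.000e-02] | at [0.5978 0.267  0.2467] jaw 177.84 tilt [-1.    -0.005] op 0.0617 F [-0.2  0.  -0.7] t 20.03
```

```bash
python3 -m crank '{"delta_pos":[[-0.01,-0.003,-0.038],[-0.02,-0.006,-0.076],[-0.03,-0.01,-0.114],[-0.04,-0.014,-0.152],[-0.05,-0.018,-0.19],[-0.055,-0.022,-0.228],[-0.055,-0.025,-0.266],[-0.055,-0.029,-0.304],[-0.055,-0.033,-0.342],[-0.055,-0.037,-0.38],[-0.055,-0.0374,-0.3967],[-0.055,-0.0374,-0.3967]],"turn":[[7,0,0],[14,0,0],[21,0,0],[28,0,0],[35,0,0],[42,0,0],[49,0,0],[56,0,0],[63,0,0],[70,0,0],[77,0,0],[77,0,0]],"grip":[1,1,1,1,1,1,1,1,1,1,1,1]}';python3 -m crank '{"delta_pos":[[0,0,0],[0,0,0]],"turn":[[0,0,0],[0,0,0]],"grip":[1,1]}'
python3 - <<'E'
from h import *
s=shot('wrist');cv2.imwrite('pics/w2.png',cv2.resize(s['pixels'],(800,600)))
P=cloud(s);b=(P[...,0]>.5)&(P[...,0]<.8)&(P[...,1]>-.25)&(P[...,1]<-.02)
for n,z0,z1 in(('plate',.015,.033),('handle',.053,.07)):
    p=P[b&(P[...,2]>z0)&(P[...,2]<z1)];r=cv2.minAreaRect(p[:,:2].astype(np.float32)*1000);print(n,r,len(p))
go([.66,-.131,.026],100.8)
print(s['eye'],get_obs()['joint_pos'])
E
```

```text
clock: 21.03
tool_pos: [0.618, -0.1352, 0.2958]
orientation: [172.3, 89.8, -177.6]
force: [-0.6, 0.6, 0.6]
opening: 0.0875
clock: 21.2
tool_pos: [0.6186, -0.1313, 0.2963]
orientation: [156.1, 89.9, 167.0]
force: [0.4, 0.8, 0.5]
opening: 0.0873
plate ((679.7090454101562, -137.853515625), (213.0859375, 202.24586486816406), 10.37710952758789) 16063
handle ((708.212890625, -109.4168472290039), (195.19302368164062, 166.49501037597656), 84.20809936523438) 783
d [ 0.2704 -0.0081  0.0409] turn [ 0.14 -0.09 -0.04] | at [ 0.6188 -0.1309  0.2965] jaw 100.94 tilt [-1.     0.001] op 0.0879 F [-0.7 -0.4 -0.4] t 21.25
[ 0.54287087 -0.14593706  0.45457949] [ 5.68932365e+00  1.46475623e+01  1.40396931e+00 -3.46842209e-02
 -7.68493701e+01 -8.47395164e+01]
```

View pics/w2.png

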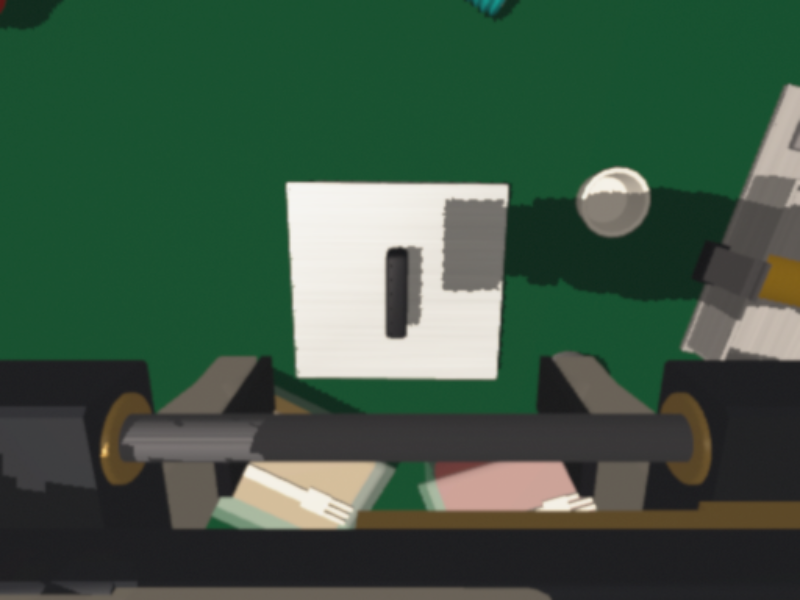

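The cover's corners are at about (287,183), (508,184), (497,379) and (296,378), with the handle at (386–407, 248–338). The image axes are nearly parallel to it, which fits a yaw of about 10.8°.

Run:
```python
from h import *
s=load('wrist')
c=np.array([ray(s,u*.64,v*.64,.024)[:2] for u,v in((287,183),(508,184),(497,379),(296,378))])
print(c.round(4),c.mean(0),np.linalg.norm(c-np.roll(c,1,0),axis=1))
e=(c[1]-c[0]+c[2]-c[3]);print('yaw',np.degrees(np.arctan2(e[1],e[0]))-90, 'x',np.degrees(np.arctan2(*(c[2]-c[1]+c[3]-c[0])[::-1])))
for q in((386,250),(407,250)): print(ray(s,q[0]*.64,q[1]*.64,.062))
P=cloud(s);b=(P[...,0]>.6)&(P[...,0]<.72)&(P[...,1]>-.17)&(P[...,1]<-.09)&(P[...,2]>.053)&(P[...,2]<.07)
p=P[b];r=cv2.minAreaRect(p[:,:2].astype(np.float32)*1000);print(r)
m=c.mean(0);go([*m,.026],100.8)
```

```text
[[ 0.5901 -0.234 ]
 [ 0.5569 -0.0579]
 [ 0.7267 -0.0255]
 [ 0.7601 -0.2041]] [ 0.65845145 -0.13038417] [0.1725647  0.1792249  0.17278866 0.18167952]
yaw 10.640346249813788 x 10.400013728589549
[ 0.62155483 -0.14538531  0.062     ]
[ 0.61850472 -0.12958544  0.062     ]
((657.0747680664062, -131.0594940185547), (69.42741394042969, 16.447315216064453), 10.964396476745605)
d [ 0.2704 -0.0072  0.0395] turn [ 0.14 -0.09 -0.04] | at [ 0.6188 -0.1309  0.2965] jaw 100.94 tilt [-1.     0.001] op 0.0879 F [-0.7 -0.4 -0.4] t 21.25
```

```bash
python3 -m crank '{"delta_pos":[[0.035,-0.004,0.02],[0.075,-0.008,0.0395],[0.115,-0.008,0.0395],[0.15,-0.008,0.0395],[0.185,-0.008,0.0395],[0.21,-0.008,0.0395],[0.235,-0.008,0.0395],[0.253,-0.008,0.0395],[0.264,-0.008,0.0395],[0.268,-0.008,0.0395],[0.27,-0.008,0.0395],[0.27,-0.008,0.0395]],"turn":[[0,0,0],[0,0,0],[0,0,0],[0,0,0],[0,0,0],[0,0,0],[0,0,0],[0,0,0],[0,0,0],[0,0,0],[0,0,0],[0,0,0]],"grip":[0.7,0.7,0.7,0.7,0.7,0.7,0.7,0.7,0.7,0.7,0.7,0.7]}' && python3 -m crank '{"delta_pos":[[0,0,0],[0,0,0],[0,0,0],[0,0,0],[0,0,0],[0,0,0],[0,0,0],[0,0,0],[0,0,0],[0,0,0]],"turn":[[0,0,0],[0,0,0],[0,0,0],[0,0,0],[0,0,0],[0,0,0],[0,0,0],[0,0,0],[0,0,0],[0,0,0]],"grip":[0.3,0.2,0.1,0,0,0,0,0,0,0]}'; python3 -c "
from h import *
show()"
```

```text
clock: 22.25
tool_pos: [0.6597, -0.1315, 0.0275]
orientation: [95.3, 90.0, 106.2]
force: [0.2, -0.4, 0.6]
opening: 0.0618
clock: 23.08
tool_pos: [0.6591, -0.1319, 0.0269]
orientation: [152.4, 89.9, 163.2]
force: [-1.2, 0.9, 1.5]
opening: 0.0176
d [0. 0. 0.] turn [10.83 -0.05 -0.02] | at [ 0.6591 -0.1319  0.0269] jaw 100.83 tilt [-1.  0.] op 0.0176 F [-1.2  0.9  1.5] t 23.08
```

```bash
python3 -m crank '{"delta_pos":[[-0.015,0,0],[-0.04,0,0],[-0.07,0,0],[-0.1,0,0],[-0.125,0,0],[-0.14,0,0],[-0.14,0,0]],"turn":[[0,0,0],[0,0,0],[0,0,0],[0,0,0],[0,0,0],[0,0,0],[0,0,0]],"grip":[0,0,0,0,0,0,0]}'; python3 -c "
from h import *
go([.592,.2275,.167],88.2)"
```

```text
clock: 23.67
tool_pos: [0.6611, -0.1321, 0.1709]
orientation: [-11.8, 89.7, -1.0]
force: [0.1, -0.6, -1.7]
opening: 0.0177
d [ 3.500e-03  3.662e-01 -2.000e-04] turn [12.65  0.29  0.03] | at [ 0.6611 -0.1321  0.1709] jaw 100.85 tilt [-1.    -0.001] op 0.0177 F [ 0.1 -0.6 -1.7] t 23.67
```

```bash
python3 -m crank '{"delta_pos":[[0,0.02,0],[0,0.055,0],[0,0.09,0],[0,0.125,0],[0,0.16,0],[0,0.195,0],[0,0.23,0],[0,0.265,0],[0,0.3,0],[0,0.33,0],[0,0.355,0],[0.003,0.366,0]],"turn":[[1,0,0],[2,0,0],[4,0,0],[6,0,0],[8,0,0],[10,0,0],[12,0,0],[12.6,0,0],[12.6,0,0],[12.6,0,0],[12.6,0,0],[12.6,0,0]],"grip":[0,0,0,0,0,0,0,0,0,0,0,0]}';python3 -m crank '{"delta_pos":[[0,0,0],[0,0,0],[0,0,0]],"turn":[[0,0,0],[0,0,0],[0,0,0]],"grip":[0,0,0]}'
python3 - <<'E'
from h import *
show()
s=shot('wrist');a=shot('scene')
cv2.imwrite('pics/w3.png',np.hstack([cv2.resize(s['pixels'][20:270,60:420],(400,278)),cv2.resize(a['pixels'][70:230,230:390],(400,400))[:278]]) if 0 else np.vstack([cv2.resize(s['pixels'][40:240,120:400],(560,400),interpolation=cv2.INTER_CUBIC)]))
cv2.imwrite('pics/s3.png',cv2.resize(a['pixels'][80:210,230:370],(560,520),interpolation=cv2.INTER_CUBIC))
E
```

```text
clock: 24.67
tool_pos: [0.5895, 0.2304, 0.1628]
orientation: [175.0, 89.9, 173.3]
force: [-0.2, -0.2, -1.9]
opening: 0.0179
clock: 24.92
tool_pos: [0.5902, 0.2265, 0.163]
orientation: [-161.2, 89.9, -163.0]
force: [0.1, -0.2, -1.6]
opening: 0.018
d [0. 0. 0.] turn [-1.8  -0.13  0.04] | at [0.5902 0.2265 0.163 ] jaw 88.2 tilt [-1.    -0.001] op 0.018 F [ 0.1 -0.2 -1.6] t 24.92
```

View pics/w3.png

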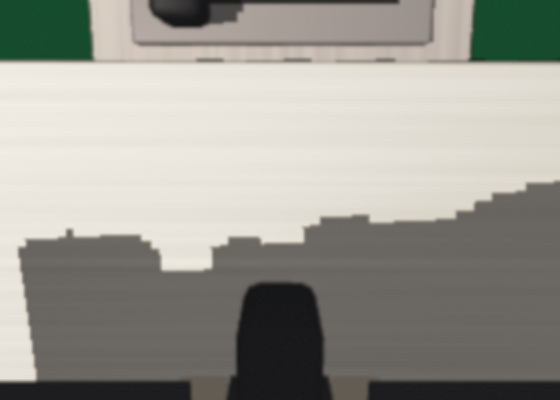

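View pics/s3.png

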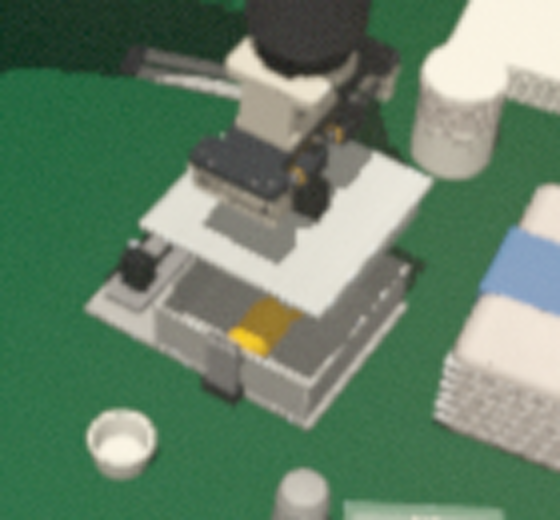

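The wrist crop shows the cover's near edge at crop row 61, nearly parallel to the housing's back edge from (132,44) to (434,40). The scene crop shows the cover hovering square over the tray.

Run:
```python
from h import *
s=load('wrist')
f=lambda x,y,h: ray(s,120+(x-.5)/2,40+(y-.5)/2,h)
for z in (.012,.014,.016): print('housing back',f(132,44,z),f(434,40,z))
for z in (.158,.160,.162): print('cover edge',f(5,61.5,z)[:2],f(260,61.5,z)[:2],f(555,61.5,z)[:2])
P=cloud(s);print('plate z',np.nanmedian(P[75:110,150:380,2]), 'house z',np.nanmedian(P[46:58,200:320,2]))
# depth-based row of cover edge
for u in (130,200,260,330,390):
    col=P[:120,u]; k=np.argmax(col[:,2]>.12); print(u,k,col[k].round(4))
# scene: plate edges
a=load('scene');Q=cloud(a);m=(Q[...,2]>.150)&(Q[...,2]<.17)&(Q[...,0]>.48)&(Q[...,0]<.71)&(Q[...,1]>.1)&(Q[...,1]<.35)
p=Q[m];print(cv2.minAreaRect(p[:,:2].astype(np.float32)*1000),np.median(p[:,2]))
m=(Q[...,2]>.05)&(Q[...,2]<.062)&(Q[...,0]>.55)&(Q[...,0]<.71)&(Q[...,1]>.1)&(Q[...,1]<.35)
p=Q[m];print(np.percentile(p[:,0],[90,97,99]),np.percentile(p[:,1],[1,3,10]))
```

```text
housing back [0.48515498 0.16546497 0.012     ] [0.48760477 0.29679242 0.012     ]
housing back [0.48533567 0.16587511 0.014     ] [0.48776962 0.29635352 0.014     ]
housing back [0.48551635 0.16628525 0.016     ] [0.48793447 0.29591461 0.016     ]
cover edge [0.50121788 0.16566255] [0.50304927 0.22466747] [0.50516666 0.29288687]
cover edge [0.5013634  0.16643684] [0.50317236 0.22471934] [0.50526383 0.29210351]
cover edge [0.50150891 0.16721113] [0.50329545 0.22477122] [0.50536099 0.29132014]
plate z 0.16027045816664892 house z 0.014108759808511756
130 70 [0.5012 0.1697 0.159 ]
200 70 [0.5024 0.2022 0.1615]
260 71 [0.5035 0.2294 0.1599]
330 71 [0.5045 0.2614 0.1601]
390 71 [0.5054 0.289  0.1596]
((590.8528442382812, 226.45892333984375), (187.9221954345703, 175.6967010498047), 88.6481704711914) 0.16173618801879508
[0.67290877 0.67414904 0.67482893] [0.12900644 0.13083546 0.13312846]
```

Relative to the warmer, the cover needs to move about +2.5 mm in x; y is centred. I'll correct that and descend to just above the hooks.

```bash
python3 -m crank '{"delta_pos":[[0.01,0.0005,0.0025],[0.025,0.0005,0.0025],[0.04,0.0005,0.0025],[0.053,0.0005,0.0025],[0.062,0.0005,0.0025],[0.066,0.0005,0.0025],[0.067,0.0005,0.0025],[0.067,0.0005,0.0025],[0.067,0.0005,0.0025]],"turn":[[0,0,0],[0,0,0],[0,0,0],[0,0,0],[0,0,0],[0,0,0],[0,0,0],[0,0,0],[0,0,0]],"grip":[0,0,0,0,0,0,0,0,0]}'
python3 - <<'E'
from h import *
show()
s=shot('wrist');f=lambda x,y,h: ray(s,120+(x-.5)/2,40+(y-.5)/2,h)
P=cloud(s);print('plate z',np.nanmedian(P[75:110,150:380,2]))
cv2.imwrite('pics/w4.png',cv2.resize(s['pixels'][20:220,120:400],(560,400),interpolation=cv2.INTER_CUBIC))
E
```

```text
clock: 25.77
tool_pos: [0.5935, 0.2282, 0.0977]
orientation: [83.9, 90.0, 82.2]
force: [-0.0, -0.8, -1.9]
opening: 0.0176
d [0. 0. 0.] turn [-1.77  0.01 -0.05] | at [0.5935 0.2282 0.0977] jaw 88.23 tilt [-1.     0.001] op 0.0176 F [-0.  -0.8 -1.9] t 25.77
plate z 0.09470429434657543
```

View pics/w4.png

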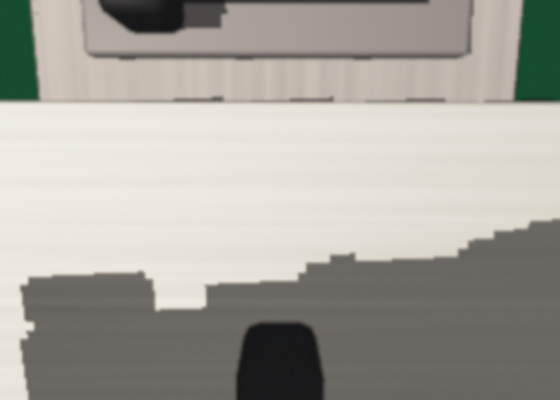

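Housing back edge at crop (88,57)–(468,53), cover edge at row 100. I'll compute the offset.

Run:
```python
from h import *
s=load('wrist');f=lambda x,y,h: ray(s,120+(x-.5)/2,20+(y-.5)/2,h)[:2]
h=(f(88,56.5,.014)+f(468,52.5,.014))/2;c=f(280,100.5,.0945)
print(f(88,56.5,.014),f(468,52.5,.014),h,c,'W from housing',h[0]+.105, 'cover ctr',c[0]+.086, 'W_y',h[1]-.0033)
go([.592,.2275,.0977],88.2);print(get_obs()['joint_pos'])
```

```text
[0.48567464 0.16702451] [0.48831799 0.29475621] [0.48699632 0.23089036] [0.50638869 0.2308449 ] W from housing 0.5919963157416689 cover ctr 0.5923886850254886 W_y 0.22759035804329977
d [ 0.0001 -0.0008 -0.0014] turn [ 0.03  0.01 -0.06] | at [0.5934 0.2282 0.0978] jaw 88.23 tilt [-1.     0.001] op 0.0182 F [ 0.3 -0.5 -1.5] t 25.82
[ 3.85715583e+01  2.29197929e+01 -1.37662513e+01 -4.61899396e-02
 -5.32676686e+01 -1.30316646e+02]
```

```bash
python3 -m crank '{"delta_pos":[[0.002,-0.001,-0.0004],[0.004,-0.001,-0.0004],[0.006,-0.001,-0.0004],[0.008,-0.001,-0.0004],[0.010,-0.001,-0.0004],[0.012,-0.001,-0.0004],[0.0135,-0.001,-0.0004],[0.0135,-0.001,-0.0004]],"turn":[[0,0,0],[0,0,0],[0,0,0],[0,0,0],[0,0,0],[0,0,0],[0,0,0],[0,0,0]],"grip":[0,0,0,0,0,0,0,0]}';python3 -m crank '{"delta_pos":[[0.001,0,0],[0.002,0,0],[0.003,0,0],[0.004,0,0],[0.005,0,0],[0.005,0,0]],"turn":[[0,0,0],[0,0,0],[0,0,0],[0,0,0],[0,0,0],[0,0,0]],"grip":[0,0,0,0,0,0]}'
```

```text
clock: 26.48
tool_pos: [0.5925, 0.2271, 0.0831]
orientation: [168.5, 89.9, 166.7]
force: [0.6, 0.3, -1.7]
opening: 0.0179
clock: 26.98
tool_pos: [0.5933, 0.2274, 0.0794]
orientation: [49.0, 89.9, 47.2]
force: [-0.4, 0.4, 5.8]
opening: 0.0178
```

```bash
python3 -m crank '{"delta_pos":[[0.001,0,0],[0.002,0,0],[0.003,0,0],[0.004,0,0],[0.004,0,0]],"turn":[[0,0,0],[0,0,0],[0,0,0],[0,0,0],[0,0,0]],"grip":[0,0,0,0,0]}';python3 - <<'E'
from h import *
s=shot('wrist');P=cloud(s);print('plate z near edge',[np.nanmedian(P[78:110,a:a+40,2]).round(4) for a in (150,220,300,350)]);show()
E
```

```text
clock: 27.4
tool_pos: [0.5941, 0.2277, 0.0767]
orientation: [34.6, 89.8, 32.9]
force: [-0.7, -1.2, 12.5]
opening: 0.018
plate z near edge [np.float64(0.0736), np.float64(0.0736), np.float64(0.0737), np.float64(0.0738)]
d [0. 0. 0.] turn [-1.73  0.16 -0.11] | at [0.594  0.2277 0.0767] jaw 88.27 tilt [-1.     0.002] op 0.0177 F [-1.3 -0.9 11.6] t 27.45
```

```bash
python3 -m crank '{"delta_pos":[[0.001,0,0],[0.002,0,0],[0.003,0,0],[0.004,0,0],[0.005,0,0],[0.005,0,0]],"turn":[[0,0,0],[0,0,0],[0,0,0],[0,0,0],[0,0,0],[0,0,0]],"grip":[0,0,0,0,0,0]}';python3 -m crank '{"delta_pos":[[0.001,0,0],[0.002,0,0],[0.003,0,0],[0.003,0,0]],"turn":[[0,0,0],[0,0,0],[0,0,0],[0,0,0]],"grip":[0,0,0,0]}'
python3 - <<'E'
from h import *
s=shot('wrist');P=cloud(s);print('plate z near edge',[np.nanmedian(P[78:110,a:a+40,2]).round(4) for a in (150,220,300,350)]);show()
E
```

```text
clock: 27.95
tool_pos: [0.5949, 0.2278, 0.0725]
orientation: [33.6, 89.7, 31.8]
force: [-1.1, -3.5, 15.3]
opening: 0.0189
clock: 28.28
tool_pos: [0.5941, 0.2267, 0.0686]
orientation: [26.8, 89.8, 25.0]
force: [3.4, -6.5, -15.3]
opening: 0.0182
plate z near edge [np.float64(0.0645), np.float64(0.0653), np.float64(0.0663), np.float64(0.0668)]
d [0. 0. 0.] turn [-1.81  0.03 -0.03] | at [0.5931 0.2263 0.0672] jaw 88.19 tilt [-1.     0.001] op 0.0178 F [ 1.1 -5.3 -0.9] t 28.33
```

One hook has clicked and the plate is slightly tilted; I'll keep pushing.

```bash
python3 -m crank '{"delta_pos":[[0.001,0,0],[0.002,0,0],[0.003,0,0],[0.004,0,0],[0.005,0,0],[0.005,0,0]],"turn":[[0,0,0],[0,0,0],[0,0,0],[0,0,0],[0,0,0],[0,0,0]],"grip":[0,0,0,0,0,0]}'
python3 - <<'E'
from h import *
s=shot('wrist');P=cloud(s);print('plate z near edge',[np.nanmedian(P[78:110,a:a+40,2]).round(4) for a in (150,220,300,350)]);show()
E
```

```text
clock: 28.83
tool_pos: [0.5923, 0.2264, 0.0646]
orientation: [-110.6, 90.0, -112.3]
force: [-10.2, -4.1, 27.2]
opening: 0.0176
plate z near edge [np.float64(0.062), np.float64(0.062), np.float64(0.062), np.float64(0.062)]
d [0. 0. 0.] turn [-1.72 -0.01  0.03] | at [0.5923 0.2264 0.0647] jaw 88.28 tilt [-1.    -0.001] op 0.0183 F [-10.7  -5.6  27.1] t 28.88
```

```bash
python3 -m crank '{"delta_pos":[[-0.002,0,0],[-0.003,0,0],[-0.003,0,0],[-0.003,0,0],[-0.003,0,0],[-0.003,0,0],[-0.015,0,0],[-0.04,0,0],[-0.08,0,0],[-0.12,0,0],[-0.16,0,0],[-0.2,0,0]],"turn":[[0,0,0],[0,0,0],[0,0,0],[0,0,0],[0,0,0],[0,0,0],[0,0,0],[0,0,0],[0,0,0],[0,0,0],[0,0,0],[0,0,0]],"grip":[0,0.5,0.5,0.5,0.6,0.6,0.7,0.7,0.7,0.7,0.7,0.7]}'
python3 - <<'E'
from h import *
s=shot('wrist');P=cloud(s)
for k in ('scene','side'):
    a=shot(k);Q=cloud(a);
    for n,z0,z1 in(('plate',.055,.068),('handle',.09,.11)):
        m=(Q[...,2]>z0)&(Q[...,2]<z1)&(Q[...,0]>.495)&(Q[...,0]<.7)&(Q[...,1]>.1)&(Q[...,1]<.34)
        p=Q[m];print(k,n,len(p),cv2.minAreaRect(p[:,:2].astype(np.float32)*1000) if len(p)>5 else '')
a=load('scene')['pixels'][90:190,230:360];b=load('side')['pixels'][190:280,170:290]
cv2.imwrite('pics/c4.png',np.vstack([np.hstack([cv2.resize(a,(390,300),interpolation=cv2.INTER_CUBIC),cv2.resize(b,(400,300),interpolation=cv2.INTER_CUBIC)]),cv2.resize(s['pixels'][60:275,110:400],(790,300),interpolation=cv2.INTER_CUBIC)]))
show();go([.4665,.191,.18],88.2)
E
```

```text
clock: 29.88
tool_pos: [0.5923, 0.2266, 0.2645]
orientation: [129.7, 90.0, 128.0]
force: [1.1, 0.6, 0.8]
opening: 0.0615
scene plate 1711 ((592.4283447265625, 223.756591796875), (192.2332000732422, 175.59423828125), 88.45021057128906)
scene handle 114 ((591.392822265625, 226.37181091308594), (23.20452880859375, 71.59823608398438), 86.24182891845703)
side plate 1753 ((595.7200927734375, 231.25579833984375), (189.61178588867188, 175.18344116210938), 87.89989471435547)
side handle 110 ((592.906982421875, 229.180908203125), (22.073755264282227, 68.3814468383789), 86.49699401855469)
d [0. 0. 0.] turn [-1.76  0.34 -0.27] | at [0.5942 0.2277 0.2669] jaw 88.24 tilt [-1.     0.005] op 0.0612 F [-0.5 -0.1 -2.4] t 30.03
d [ 0.086  -0.0411 -0.1271] turn [ 0.04  0.34 -0.28] | at [0.5942 0.2277 0.2669] jaw 88.24 tilt [-1.     0.005] op 0.0612 F [-0.5 -0.1 -2.4] t 30.03
```

View pics/c4.png

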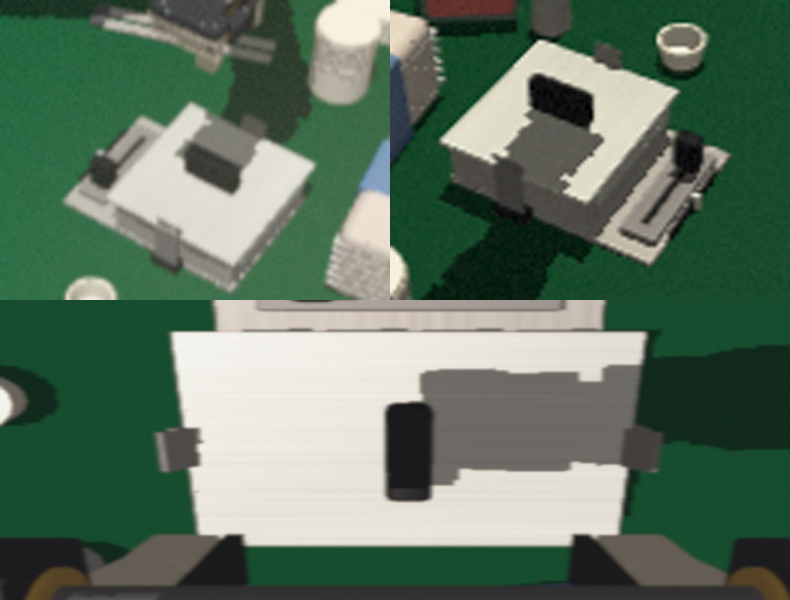

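Both hooks overlap the cover's edges (at the sides of the wrist crop, about (178,450) and (643,450)), and the plate sits flat at 62 mm. Now the control.

```bash
python3 -m crank '{"delta_pos":[[0.01,-0.01,-0.035],[0.03,-0.025,-0.075],[0.06,-0.041,-0.11],[0.086,-0.041,-0.127],[0.11,-0.041,-0.127],[0.14,-0.041,-0.127],[0.17,-0.041,-0.127],[0.195,-0.041,-0.127],[0.214,-0.041,-0.127],[0.224,-0.041,-0.127]],"turn":[[0,0,0],[0,0,0],[0,0,0],[0,0,0],[0,0,0],[0,0,0],[0,0,0],[0,0,0],[0,0,0],[0,0,0]],"grip":[0.7,0.7,0.7,0.7,0.7,0.7,0.7,0.7,0.7,0.7]}';python3 -m crank '{"delta_pos":[[0,0,0],[0,0,0]],"turn":[[0,0,0],[0,0,0]],"grip":[0.7,0.7]}';python3 -c "
from h import *
go([.4662,.191,.0277],88.2)"
```

```text
clock: 30.87
tool_pos: [0.4626, 0.1887, 0.035]
orientation: [-148.4, 89.7, -150.2]
force: [-1.1, -0.1, -0.5]
opening: 0.0613
clock: 31.03
tool_pos: [0.4638, 0.1896, 0.0372]
orientation: [-150.9, 89.8, -152.7]
force: [1.1, 0.1, 0.0]
opening: 0.0617
d [0.0095 0.0015 0.0023] turn [ 0.03 -0.13  0.07] | at [0.4638 0.1896 0.0372] jaw 88.23 tilt [-1.    -0.001] op 0.0617 F [1.1 0.1 0. ] t 31.03
```

```bash
python3 -m crank '{"delta_pos":[[0.005,0.0015,0.002],[0.009,0.0015,0.002],[0.009,0.0015,0.002],[0.009,0.0015,0.002],[0.009,0.0015,0.002],[0.009,0.0015,0.002],[0.009,0.0015,0.002],[0.009,0.0015,0.002],[0.009,0.0015,0.002],[0.009,0.0015,0.002]],"turn":[[0,0,0],[0,0,0],[0,0,0],[0,0,0],[0,0,0],[0,0,0],[0,0,0],[0,0,0],[0,0,0],[0,0,0]],"grip":[0.7,0.7,0.3,0.1,0,0,0,0,0,0]}';python3 -c "
from h import *
go([.4662,.2265,.0277],88.2)"
```

```text
clock: 31.87
tool_pos: [0.4663, 0.1914, 0.0287]
orientation: [160.8, 89.9, 159.0]
force: [-0.1, -0.2, 1.7]
opening: 0.0198
d [ 0.001   0.035  -0.0012] turn [ 0.03 -0.05 -0.02] | at [0.4663 0.1914 0.0287] jaw 88.23 tilt [-1.  0.] op 0.0198 F [-0.1 -0.2  1.7] t 31.87
```

```bash
python3 -m crank '{"delta_pos":[[0,0.004,0],[0,0.009,0],[0,0.015,0],[0,0.021,0],[0,0.027,0],[0,0.032,0],[0,0.035,0],[0,0.0355,0],[0,0.0355,0],[0,0.0355,0]],"turn":[[0,0,0],[0,0,0],[0,0,0],[0,0,0],[0,0,0],[0,0,0],[0,0,0],[0,0,0],[0,0,0],[0,0,0]],"grip":[0,0,0,0,0,0,0,0,0,0]}';python3 -m crank '{"delta_pos":[[0,0,0],[0,0,0],[0,0,0],[0,0,0],[-0.01,0,0],[-0.04,0,0],[-0.08,0,0],[-0.12,0,0],[-0.16,0,0],[-0.2,0,-0.02],[-0.21,0,-0.04],[-0.21,0,-0.06]],"turn":[[0,0,0],[0,0,0],[0,0,0],[0,0,0],[0,0,0],[0,0,0],[0,0,0],[0,0,0],[0,0,0],[0,0,0],[0,0,0],[0,0,0]],"grip":[0.4,0.5,0.6,0.6,0.6,0.6,0.6,0.6,0.6,0.6,0.6,0.6]}'
python3 - <<'E'
from h import *
show();s=shot('wrist')
P=cloud(s);m=(P[...,2]>.045)&(P[...,2]<.062)&(P[...,0]>.44)&(P[...,0]<.495)&(P[...,1]>.1)&(P[...,1]<.35)
p=P[m];print('grip',len(p),np.median(p,0),p.min(0),p.max(0))
m=(P[...,2]>.014)&(P[...,2]<.025)&(P[...,0]>.42)&(P[...,0]<.4415)&(P[...,1]>.15)&(P[...,1]<.3)
p=P[m];print('mark',len(p),np.median(p,0),p.min(0),p.max(0))
v,u=np.where(m);K=(int(u.mean()),int(v.mean()));print(K)
x0,y0=K[0]-60,max(0,K[1]-40);cv2.imwrite('pics/f.png',cv2.resize(s['pixels'][y0:y0+100,x0:x0+140],(700,500),interpolation=cv2.INTER_CUBIC))
E
```

```text
clock: 32.7
tool_pos: [0.4675, 0.2275, 0.0287]
orientation: [115.6, 89.9, 113.9]
force: [-0.9, 1.8, 3.1]
opening: 0.0199
clock: 33.7
tool_pos: [0.4084, 0.2296, 0.2435]
orientation: [54.3, 89.6, 52.5]
force: [-0.9, 1.5, -1.3]
opening: 0.0525
d [0. 0. 0.] turn [-1.81  0.24 -0.32] | at [0.4084 0.2296 0.2435] jaw 88.19 tilt [-1.     0.006] op 0.0525 F [-0.9  1.5 -1.3] t 33.7
grip 432 [0.46438918 0.22775544 0.05386067] [0.45246114 0.217895   0.04510854] [0.47949552 0.23773232 0.05638419]
mark 90 [0.4398331  0.22709386 0.01472814] [0.43352259 0.18362081 0.01401237] [0.44146812 0.27901859 0.01931971]
(255, 184)
```

View pics/f.png

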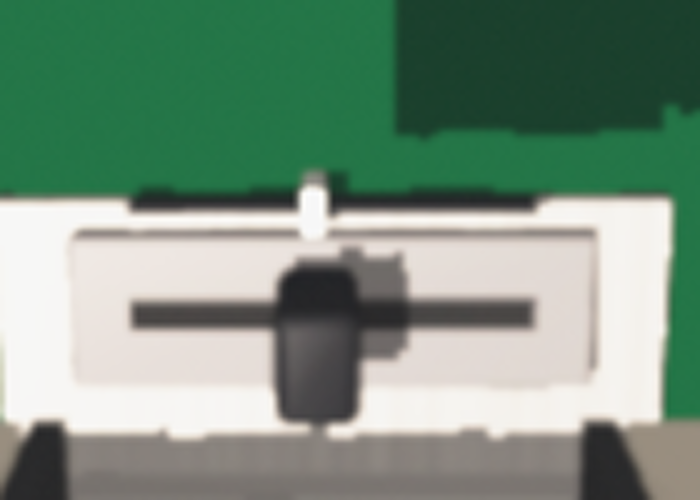

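The grip is centred at crop x≈317 and the pointer at x≈314, so they are level within about 1 mm. One last numeric check of the whole stall, then I hand in.

Run:
```python
from h import *
s=load('wrist');mk=ray(s,195+313.5/5,184-40+205/5,.018);P=cloud(s)
print('mark',mk.round(4),'grip-mark along track',(.2278-mk[1]+.0314*(.4665-mk[0])).round(4))
c=shot('scene');P=cloud(c)
near=(P[...,0]>.2)&(P[...,0]<1.1)&(abs(P[...,1])<.9)
for b,p in blobs(c,near,(0.012,0.3),60):
    r=cv2.minAreaRect(p[:,:2].astype(np.float32)*1000);print(b,p[:,2].max().round(3),np.round(r[0]),np.round(r[1]))
for k in('scene','side'):
    a=c if k=='scene' else shot(k);Q=cloud(a);m=(Q[...,2]>.055)&(Q[...,2]<.068)&(Q[...,0]>.53)&(Q[...,0]<.66)
    print(k,[np.nanmedian(Q[...,2][m&(Q[...,1]>y0)&(Q[...,1]<y0+.03)]).round(4) for y0 in(.145,.28)])
close_job();print(get_obs()['clock'])
```

```text
mark [0.4386 0.2279 0.018 ] grip-mark along track 0.0008
[278.  38.] 0.294 [299. 490.] [ 75. 530.]
[357.  93.] 0.108 [629. 616.] [131. 302.]
[296. 152.] 0.106 [559. 226.] [200. 245.]
[379. 165.] 0.124 [850. 318.] [206. 229.]
[216. 159.] 0.045 [353.  57.] [66. 35.]
[260. 189.] 0.039 [555.  30.] [50. 58.]
[198. 202.] 0.042 [ 413. -124.] [67. 39.]
[305. 207.] 0.076 [722.  38.] [42. 41.]
[336. 230.] 0.065 [844.  21.] [126. 164.]
[ 48. 301.] 0.11 [ 278. -640.] [156. 221.]
[302. 285.] 0.067 [ 852. -197.] [161. 128.]
[136. 298.] 0.177 [ 497. -502.] [59. 52.]
[107. 360.] 0.098 [ 552. -680.] [202. 150.]
scene [np.float64(0.0637), np.float64(0.0633)]
side [np.float64(0.0625), np.float64(0.0627)]
the job is handed in; nothing more can be done
the job is handed in; nothing more can be done
```

I finished the whole job and handed it in at about 34 s on the robot's clock. The hand-in gave no verdict, so what follows is from my own measurements.

**What I did:** I slid the control to off (felt as a 13 N end stop) and laid the two loose cobs end to end on the tray floor. I then pushed the cover down until both hooks were over its edges, and set the grip to the pointer. I left the black and turquoise cobs alone.

**Last checks:**
- **Cover:** the plate is level. The wrist camera read 62 mm just after the push, and the side and scene cameras read about 62.6 and 63.5 mm at the end. The limit is 64.5 mm, and I put the spread down to camera noise.
- **Hooks:** both noses are over the cover in the pictures; I had no direct reading of the joint angles.
- **Control:** the grip is about 0.8 mm from the pointer, against a limit of 5 mm.
- **Stall:** the shaker, dip pot and sauce moved 3 mm or less. The cups and tongs were only partly measured, and nothing there looked disturbed.
- **Arm:** it is clear, about 0.24 m above the table.

**What went wrong:** while I carried the first cob, the last joint reached the end of its range and the tool tilted by about 15°. The cob stayed in the grip; I turned the other way round and placed it normally. The second cob was let go about 1 cm above the floor and settled flat.

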